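# Make up the light-check kit and the chemicals kit for the glovebox

### The job

Make up two kits for the glovebox. Light-check kit, in the black foam-lined case: press the round lens mount fully home in the round foam pocket and stand the square reference cell on the bottom of the square cutout. Chemicals kit, in the divided steel tray: put the white jar in the wide bay, the amber bottle in the narrow bay beside it and the contact bar flat in the long bay, everything window, lid or contact side up and standing on the tray floor; never lay the bottle or the jar over, and leave the glass beaker standing where it is.

Things in the scene. Friction and masses are not known exactly. Their poses are not given: they have to be found in the camera images.
- lens: Round lens mount, loose: black cylinder 46 mm in diameter, 40 mm high, with a lens in its top face; the lowest 5 mm of its side taper in to 41 mm. About 120 g. Origin: centre of the underside, z up. Any yaw.
- cell: Reference cell, loose: bare aluminium block 40 x 40 mm, 40 mm high, with a small dark-framed blue square window on top. About 120 g. Origin: centre of the underside, x and y square to its side faces, z up.
- bottle: Amber glass bottle with black cap and paper label, loose: body 38 mm in diameter and straight up to 64 mm, then a shoulder and a 27 mm cap, 90 mm high in all. About 140 g. Origin: centre of the underside, z up. Any yaw.
- jar: Short wide white plastic screw jar, loose: 50 mm in diameter at the lid (its top 14 mm), 49 mm below it, 42 mm high. About 100 g. Origin: centre of the underside, z up. Any yaw.
- bar: Contact bar, loose: grey plastic block 100 mm long (its x), 28 mm wide (its y), 38 mm high, with five 2 mm high brass contacts along its top. About 120 g. Origin: centre of the underside, z up. At the start its long side points roughly away from the robot.
- beaker: Empty clear glass beaker, 50 mm across the rim, 65 mm high, loose, standing among the stock. Not part of either kit: it must be left standing in place. Origin: centre of the underside.
- case: Black case, grey foam, fixed, 108 (x) x 188 (y) mm, 20 high, flat top. Origin: centre of underside, x away from the robot (yaw within 0.3). Cutout floors 6 mm above origin. Round pocket at y +42: 4 springy lips (at +-x, +-y) 43 mm apart, bevelled to 49 mm, lip tops 3 mm below the foam top; the lens mount sits high on them until pushed down with 5-15 N. Square cutout 58 mm at y -42, loose fit.
- tray: Divided bare steel tray, fixed, 153 (x) x 157 (y) mm, floor 3 mm thick, walls 3 mm thick, 12 high. Origin: centre of underside, x away from the robot (yaw within 0.3). Bays, inside x by y, centre in mm: long 60 x 151 at (-43.5, 0), nearest the robot, bar lies along y; wide 84 x 84 at (31.5, 33.5); narrow 84 x 64 at (31.5, -43.5). On the other side of the stock from the case.
There are look-alikes about, which are no part of the job. Of the things that look like the case, the larger one is meant. Leave any pink look-alike of the bar alone.

How it is judged (in metres and radians):
At the end, for the whole second after the job is handed in: Lens mount within 4 mm of its pocket centre, under 2.5 mm from fully home; cell within 11 mm of its cutout centre, on the bottom; jar, bottle and bar each wholly inside its bay, on the floor (within 3 mm); all upright within 0.1 rad, released, at rest (x of lens in the frame of case between -0.004 and 0.004 m and y of lens in the frame of case between 0.038 and 0.046 m and z of lens in the frame of case below 0.0085 m and angle between each of lens, cell, jar, bottle, bar's own z axis and vertical below 0.1 rad and linear speed of each of lens, cell, jar, bottle, bar below 0.02 m/s and angular speed of each of lens, cell, jar, bottle, bar below 0.2 rad/s and x of cell in the frame of case between -0.011 and 0.011 m and y of cell in the frame of case between -0.053 and -0.031 m and z of cell in the frame of case below 0.009 m and x of jar in the frame of tray between 0.013 and 0.05 m and y of jar in the frame of tray between 0.015 and 0.052 m and z of each of jar, bottle, bar in the frame of tray below 0.006 m and x of bottle in the frame of tray between 0.007 and 0.056 m and y of bottle in the frame of tray between -0.058 and -0.029 m and x of bar in the frame of tray between -0.0615 and -0.0255 m and y of bar in the frame of tray between -0.029 and 0.029 m); the robot touches nothing.
It fails at once if the glass beaker is moved more than 25 mm or tipped (distance of beaker from where it was at the start of the episode above 0.025 m or angle between beaker's own z axis and vertical above 0.4 rad).
It fails at once if the bottle or the jar is laid over (tipped more than 0.9 rad) (angle between any of bottle, jar's own z axis and vertical above 0.9 rad).
It also fails if it takes over 102 s, if anything falls off the work surface, if the arm or the gripper's body presses on something with over 40 N, if the wrist force passes 120 N, or if a joint passes its speed limit or range.

### The arm

A 7-joint arm with a two-finger parallel gripper is mounted at the origin on the work surface. World frame = base frame: x ahead of the robot, y to its left, z up, the work surface at z = 0. Lengths are in mm, angles in degrees, forces in N, time in s.
With the tool pointing down it reaches from about 425 to 875 mm from the base axis. Payload 4.7 kg.
Tool frame: the origin (TCP) lies at the centre of the arm's flange, where the gripper is bolted on; the fingertips stand 182 mm ahead of it and the grasp point (between the pads) lies 164 mm ahead of it; z points along the fingers, y is the direction in which the jaws open and shut (so a half turn about z gives the same grasp; the last joint's range is limited). The gripper opens to 87 mm and grips with 3 to 60 N. Pads are 19 mm wide; open, the fingers measure 117 mm over their backs; the gripper's body (75 mm by 190 mm) begins 51 mm behind the grasp point.
Start: joints at [74.719, 18.392, -4.016, 83.108, 1.295, 78.541, -3.26], TCP at [180.114, -624.552, 404.787] pointing down, gripper open.
Joint ranges: [-163.93, 163.93], [-17.29, 119.83], [-79.2, 71.16], [3.27, 140.29], [-89.18, 269.18], [5.43, 117.66], [-154.24, 154.24]. Speed limits (degrees/s): [147.25, 147.25, 180, 180, 180, 180, 180].

### API

Orientations are given as a 3x3 rotation matrix whose columns are the frame's x, y, z axes.
In Python, from plant import env gives the robot as it stands.
- The arm moves only by the shell command python3 -m pendant 'ROWS' [FORCE]. ROWS is JSON, a list of rows, each a list of 7 numbers: the shift along the tool's x, y, z in mm, then the turn, a rotation vector about the tool's x, y, z in degrees, then the opening, from -1 (shut) to 1 (fully open), so that 0 is half open. A call has 1 to 5 rows; each row shifts and turns the pose as measured when the row begins, along the tool's axes as they then stand; what a row does not reach is not made up. A row lasts 1/8 s, in which the tool goes at most 62.5 mm and 10.7 degrees, less where a joint would pass 70% of its speed; a pose out of reach is approached as far as the arm can. A call with a gripper value outside its range is refused whole. The fingers move at their own pace and stop on an object; FORCE is the grip in N (left out, the last holds). Time passes only in rows, so rows that do not move let the fingers close. It gives the time, the measured TCP pose, the force and the opening at its end, in the units of the state.
- env.get_obs(): the state, without advancing time (a new reading comes with each control period).
- env.read_camera(name): name is "side" or "top" or "wrist"; returns a dict with "img" (420x560x3 uint8, blue, green, red), "fx", "fy", "cx", "cy" (pixels), "R" (3x3) and "t" (3): a world point X has camera coordinates R X + t; the wrist camera has in their place "hand_eye" (4x4, takes a point from camera to tool coordinates, whose origin is the TCP and whose axes are the flange's). Camera axes: x right, y down, z forward; pixel columns grow to the right and rows downward; lengths in mm; the calibration is good to about 2 mm. A picture is of the moment at which its call begins: read the wrist's pose just before it. There is no depth.
- env.close_job(): hands the job in, once; it reports no verdict.
The state is a dict: "clock": time; "joint_pos": joint angles; "joint_vel": joint speeds; "effort": joint torques, N m; "tool_pos": TCP position; "tcp_rot": TCP orientation; "contact_force": force on the tool from outside, world axes, zero at the start; "moment": the same for the moment, N m; "opening": opening from 0.0 (shut) to 1.0 (fully open).
Only numpy, scipy, OpenCV 4.12 (cv2) and the standard library are available. Lean on these libraries where they do the work, as an engineer would, in place of code of your own. Each camera call takes 0.05 s, during which the arm holds its last target.

## Working session

There is one attempt and no reset: what is moved stays moved. The work goes in short steps, Python scripts to look and compute and a shell command to move; the robot and the scene stay as the last step left them, time stands still between calls to the robot, and variables do not carry over. Pictures are saved under pics/ and viewed, and the job is handed in when it is done.

```bash
ls; mkdir -p pics
python3 - <<'E'
from plant import env
import cv2
o=env.get_obs()
for k,v in o.items(): print(k,v)
for n in ["side","top","wrist"]:
    c=env.read_camera(n); cv2.imwrite(f"pics/{n}0.png",c["img"])
    print(n,{k:v for k,v in c.items() if k!="img"})
E
```

```text
pics
clock 0.0
joint_pos [74.71915759 18.44041674 -4.01370301 83.17798759  1.29455068 78.54037384
 -3.26172933]
joint_vel [-0.00944879  0.05470657 -0.05182895 -0.02737484  0.03652948 -0.00724836
  0.08845427]
effort [ 8.93515025e-04 -4.91278732e+01 -4.03429773e-01 -3.12523162e+01
 -6.38392568e-02  4.37599292e-02  1.78919800e-04]
tool_pos [ 180.02372287 -624.34764072  403.61849396]
tcp_rot [[ 9.60841502e-01  2.77097790e-01 -6.50250214e-04]
 [ 2.77098533e-01 -9.60839678e-01  1.87530040e-03]
 [-1.05144609e-04 -1.98204984e-03 -9.99998030e-01]]
contact_force [ 0.00047551  0.28536072 -0.23738486]
moment [0.07361982 0.04309567 0.04768069]
opening 0.9966333639937398
side {'fx': 404.5666855936973, 'fy': 404.5666855936973, 'cx': 279.92528415641283, 'cy': 206.84144407715027, 'R': array([[-0.80909887, -0.58742824, -0.01694336],
       [-0.39813693,  0.56912776, -0.71943073],
       [ 0.43225687, -0.57534481, -0.6943575 ]]), 't': array([300.94101254, 245.60987302, 915.20852762])}
top {'fx': 521.6340049881635, 'fy': 521.6340049881635, 'cx': 277.1250863576929, 'cy': 212.2933029210909, 'R': array([[-0.01286009, -0.99979096,  0.01589541],
       [-0.99012639,  0.01051341, -0.1397827 ],
       [ 0.13958636, -0.01753609, -0.99005461]]), 't': array([ -93.66419723,  443.85418427, 1144.10972612])}
wrist {'fx': 314.6090895435844, 'fy': 314.6090895435844, 'cx': 283.2033651722479, 'cy': 208.4088200144331, 'hand_eye': array([[ 4.89619178e-05, -9.55814172e-01, -2.93971541e-01,
         8.07220765e+01],
       [ 9.99999982e-01, -6.64500552e-06,  1.88158715e-04,
         3.53485959e-01],
       [-1.81798208e-04, -2.93971545e-01,  9.55814154e-01,
         1.94681266e+01],
       [ 0.00000000e+00,  0.00000000e+00,  0.00000000e+00,
         1.00000000e+00]])}
```

View pics/side0.png

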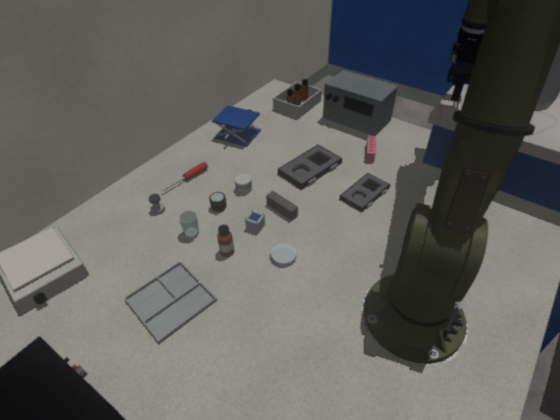

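View pics/top0.png

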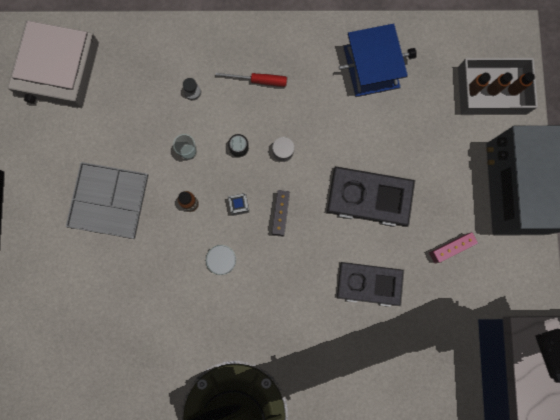

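View pics/wrist0.png

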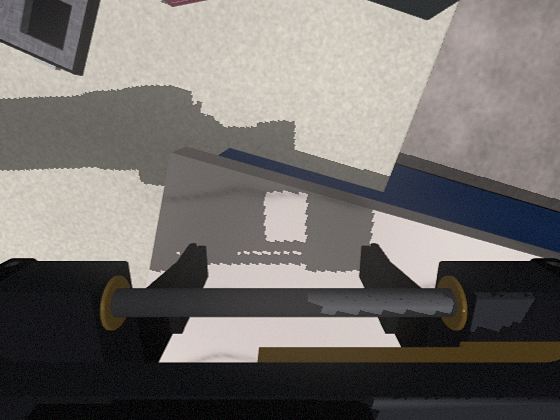

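Run:
```python
import cv2,numpy as np
im=cv2.imread("pics/top0.png")
g=lambda a:(255*(a/255.)**0.6).astype(np.uint8)
c=im[70:320,55:425]; cv2.imwrite("pics/topcrop.png",g(cv2.resize(c,(800,540),interpolation=cv2.INTER_CUBIC)))
im=cv2.imread("pics/side0.png")
c=im[130:350,110:410]; cv2.imwrite("pics/sidecrop.png",g(cv2.resize(c,(800,587),interpolation=cv2.INTER_CUBIC)))
```

```text
(no output)
```

View pics/topcrop.png

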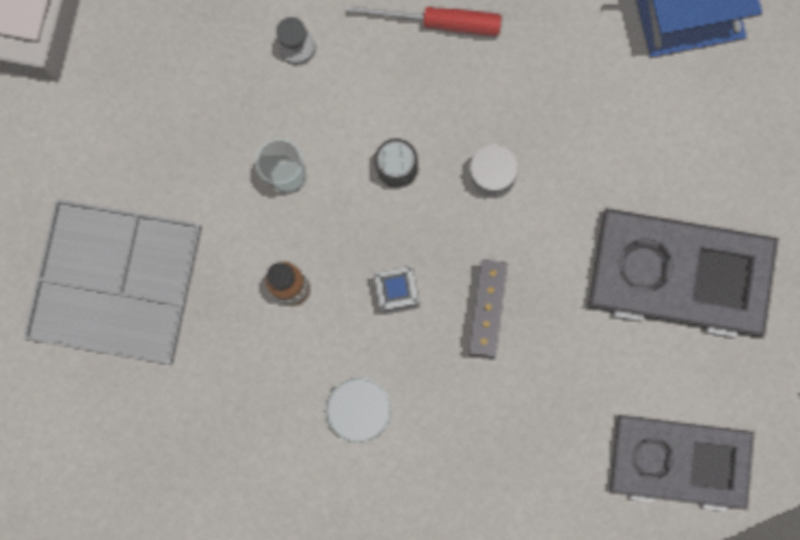

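View pics/sidecrop.png

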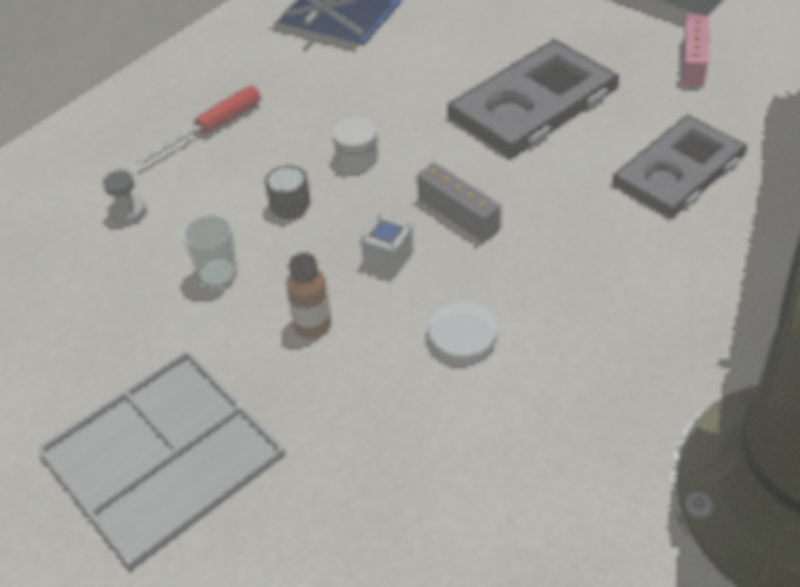

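```bash
cat > h.py <<'E'
import numpy as np,cv2,json
from plant import env
def pose():
    o=env.get_obs(); T=np.eye(4); T[:3,:3]=o["tcp_rot"]; T[:3,3]=o["tool_pos"]; return T,o
def cam(name):
    """img,K,Tcw (world->cam)"""
    T,o=pose(); c=env.read_camera(name)
    K=(c["fx"],c["fy"],c["cx"],c["cy"])
    if "hand_eye" in c: W=np.linalg.inv(T@c["hand_eye"])
    else:
        W=np.eye(4);W[:3,:3]=c["R"];W[:3,3]=c["t"]
    return c["img"],K,W
def ray(uv,K,W,z):
    uv=np.atleast_2d(uv).astype(float)
    d=np.c_[(uv[:,0]-K[2])/K[0],(uv[:,1]-K[3])/K[1],np.ones(len(uv))]
    R=W[:3,:3];c=-R.T@W[:3,3]; d=d@R
    s=(z-c[2])/d[:,2]
    return c+s[:,None]*d
def proj(X,K,W):
    X=np.atleast_2d(X)@W[:3,:3].T+W[:3,3]
    return np.c_[K[0]*X[:,0]/X[:,2]+K[2],K[1]*X[:,1]/X[:,2]+K[3]]
def save(im,name,scale=1,gam=0.6,box=None):
    if box: im=im[box[1]:box[3],box[0]:box[2]]
    im=cv2.resize(im,None,fx=scale,fy=scale,interpolation=cv2.INTER_CUBIC)
    cv2.imwrite("pics/"+name,(255*(im/255.)**gam).astype(np.uint8))
E
python3 - <<'E'
from h import *
im,K,W=cam("top")
def blobs(mask,z,box,name):
    m=np.zeros_like(mask);x0,y0,x1,y1=box;m[y0:y1,x0:x1]=mask[y0:y1,x0:x1]
    m=cv2.morphologyEx(m,cv2.MORPH_CLOSE,np.ones((3,3),np.uint8))
    cs,_=cv2.findContours(m,cv2.RETR_EXTERNAL,cv2.CHAIN_APPROX_NONE)
    c=max(cs,key=cv2.contourArea)[:,0].astype(float)
    P=ray(c,K,W,z)[:,:2].astype(np.float32)
    r=cv2.minAreaRect(P); print(name,"px",c.mean(0).round(1),"rect",np.round(r[0],1),np.round(r[1],1),round(r[2],1),"circ",np.round(cv2.minEnclosingCircle(P)[0],1))
    return c
hsv=cv2.cvtColor(im,cv2.COLOR_BGR2HSV); g=cv2.cvtColor(im,cv2.COLOR_BGR2GRAY)
print("bg",np.median(g[100:330,50:420]))
for n,b in dict(bottle=(170,180,205,220),lens=(222,128,255,162),jar=(268,132,300,166),cell=(222,188,255,220),bar=(262,182,298,242),case=(320,160,420,232),tray=(62,156,155,244)).items():
    print(n,"gray"); 
    cc=g[b[1]:b[3],b[0]:b[2]]; print(np.percentile(cc,[2,10,30,50,70,90,98]))
dark=((g<85)*255).astype(np.uint8)
blobs(dark,20,(320,160,425,235),"case")
blobs(dark,40,(222,128,255,162),"lens")
blobs(((g<100)*255).astype(np.uint8),38,(262,182,298,242),"bar")
blobs(((hsv[:,:,1]>120)*255).astype(np.uint8),40,(222,188,255,220),"cellwin")
save(im,"t_tray.png",5,0.5,(62,156,155,244)); save(im,"t_case.png",6,0.5,(320,160,425,235)); save(im,"t_mid.png",5,0.5,(170,125,305,245))
E
```

```text
bg 127.0
bottle gray
[ 26.98  40.   115.   127.   129.   130.   132.  ]
lens gray
[ 25.   51.1 117.  128.  130.  133.  135. ]
jar gray
[ 49.74  68.   125.   128.   135.9  150.   153.  ]
cell gray
[ 52.  55. 107. 124. 127. 130. 139.]
bar gray
[ 55.  69.  83. 123. 126. 128. 130.]
case gray
[ 30.  37.  62.  65. 126. 129. 131.]
tray gray
[ 76. 103. 111. 113. 124. 128. 130.]
case px [370.  197.4] rect [ 477.8 -311. ] [195.2 116.7] 79.4 circ [ 480.1 -312.1]
lens px [236.9 146.1] rect [596.2  -9.3] [50.1 53.9] 89.7 circ [596.5  -7.2]
bar px [278.5 213.4] rect [ 440.8 -101.4] [ 38.2 104.9] 81.6 circ [ 440.5 -102. ]
cellwin px [237.9 202.5] rect [464.6 -10.8] [19.2 19.8] 10.9 circ [464.8 -11. ]
```

View pics/t_tray.png

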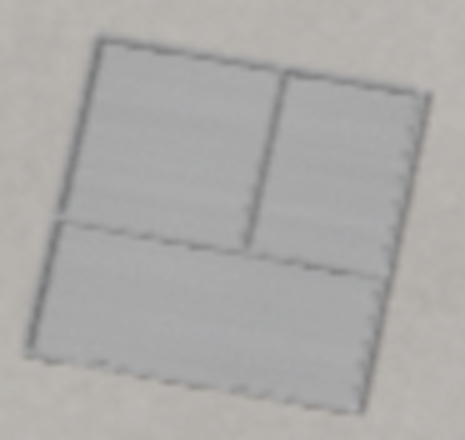

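View pics/t_case.png

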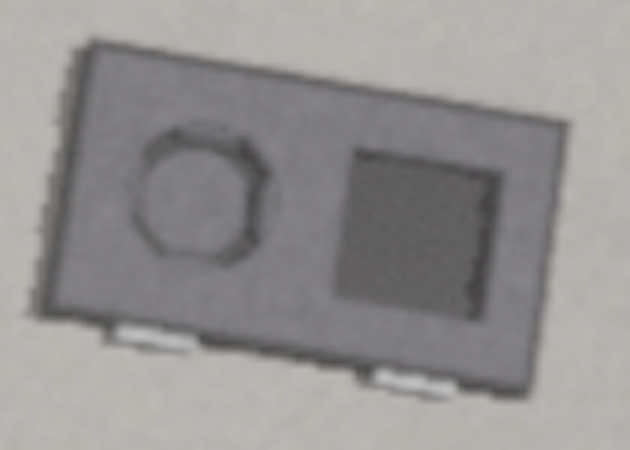

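View pics/t_mid.png

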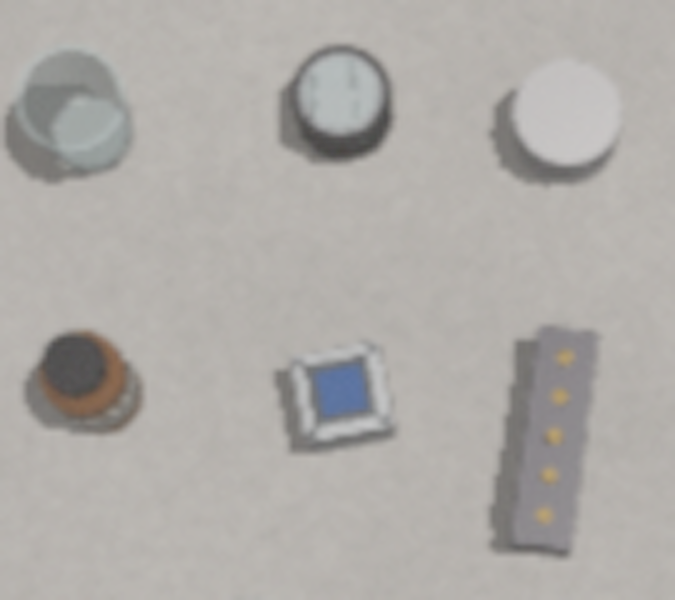

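Run:
```python
from h import *
im,K,W=cam("top")
f=lambda pts,s,o:np.array(pts)/s+np.array(o)-0.4
def fit(name,px,model,z):
    P=ray(px,K,W,z)[:,:2]; M=np.array(model,float)
    pc,mc=P.mean(0),M.mean(0); H=(M-mc).T@(P-pc)
    a=np.arctan2(H[0,1]-H[1,0],H[0,0]+H[1,1]); R=np.array([[np.cos(a),-np.sin(a)],[np.sin(a),np.cos(a)]])
    t=pc-R@mc; print(name,t.round(1),"yaw",np.degrees(a).round(2),"res",np.abs(P-M@R.T-t).max().round(1)); return R,t
hx,hy=76.5,78.5
R,t=fit("tray",f([(100,38),(430,93),(363,412),(28,355)],5,(62,156)),[(hx,hy),(hx,-hy),(-hx,-hy),(-hx,hy)],12)
for n,p in dict(wide=(31.5,33.5),narrow=(31.5,-43.5),long=(-43.5,0)).items(): print(n,(R@p+t).round(1))
hx,hy=54,94
R,t=fit("case",f([(95,42),(567,122),(530,393),(52,308)],6,(320,160)),[(hx,hy),(hx,-hy),(-hx,-hy),(-hx,hy)],20)
for n,p in dict(round=(0,42),square=(0,-42)).items(): print(n,(R@p+t).round(1))
print("pocket seen",ray(f([(203,197),(418,235)],6,(320,160)),K,W,17)[:,:2].round(1))
o=(170,125)
for n,p,z in [("bottlecap",(75,365),90),("lens",(342,92),40),("jar",(567,113),42),("cell",(340,390),40),("bar1",(566,357),40),("bar5",(544,515),40),("barmid",(555,436),40),("beaker",(72,98),65)]:
    print(n,ray(f([p],5,o),K,W,z)[0,:2].round(1))
```

```text
tray [477.6 288.2] yaw -10.3 res 2.0
wide [514.5 315.5]
narrow [500.8 239.8]
long [434.8 296. ]
case [ 481. -316.] yaw -10.57 res 2.2
round [ 488.7 -274.7]
square [ 473.3 -357.3]
pocket seen [[ 489.1 -275.3]
 [ 473.5 -357.5]]
bottlecap [468.5 100.2]
lens [602.  -11.6]
jar [ 590.7 -114. ]
cell [464.5 -10.4]
bar1 [ 478.5 -112. ]
bar5 [ 407.1 -101.1]
barmid [ 442.6 -106.5]
beaker [593.3 107. ]
```

```bash
cat >> h.py <<'E'
from scipy.spatial.transform import Rotation as Ro
def plan(x,y,z,yaw,step=55.,rstep=9.,n=None):
    """rows to bring TCP (tool down, tool-x at world yaw deg) to x,y,z"""
    T,o=pose(); a=np.radians(yaw); c,s=np.cos(a),np.sin(a)
    Rt=np.array([[c,s,0],[s,-c,0],[0,0,-1.]]); p=np.array([x,y,z],float)
    rv=Ro.from_matrix(T[:3,:3].T@Rt).as_rotvec(degrees=True); d=p-T[:3,3]
    n=n or int(max(np.ceil(np.linalg.norm(d)/step),np.ceil(np.linalg.norm(rv)/rstep),1))
    R0=Ro.from_matrix(T[:3,:3]); rows=[]
    for i in range(n):
        Ri=R0*Ro.from_rotvec(rv*i/n,degrees=True)
        rows.append([round(float(v),1) for v in list(Ri.inv().apply(d/n))+list(rv/n)])
    print("t",o["clock"],"tcp",T[:3,3].round(1),"yaw",round(float(np.degrees(np.arctan2(T[1,0],T[0,0]))),1),"tilt",np.degrees(T[:2,2]).round(2),"open",round(o["opening"],3),"F",np.round(o["contact_force"],1),"delta",d.round(1),"rv",rv.round(1),"j7",round(o["joint_pos"][6],1))
    for i in range(0,n,5): print(json.dumps(rows[i:i+5]))
E
python3 - <<'E'
from h import *
plan(480,-390,400,79)
E
```

```text
t 0.25 tcp [ 180.1 -624.5  404.3] yaw 16.1 tilt [-0.02  0.04] open 0.996 F [-0.7  0.4 -0.4] delta [299.9 234.5  -4.3] rv [ -0.   -0.  -62.9] j7 -3.3
[[50.5, -20.3, 0.6, -0.0, -0.0, -9.0], [53.0, -12.2, 0.6, -0.0, -0.0, -9.0], [54.3, -3.7, 0.6, -0.0, -0.0, -9.0], [54.2, 4.8, 0.6, -0.0, -0.0, -9.0], [52.8, 13.2, 0.6, -0.0, -0.0, -9.0]]
[[50.1, 21.3, 0.6, -0.0, -0.0, -9.0], [46.1, 28.8, 0.6, -0.0, -0.0, -9.0]]
```

```bash
python3 -m pendant '[[50,-20,1,0,0,-9,1],[53,-12,1,0,0,-9,1],[54,-4,1,0,0,-9,1],[54,5,1,0,0,-9,1],[53,13,1,0,0,-9,1]]' && python3 -m pendant '[[50,21,1,0,0,-9,1],[46,29,1,0,0,-9,1]]'
python3 - <<'E'
from h import *
plan(480,-390,400,79)
im,K,W=cam("wrist"); save(im,"w1.png",1.4,0.7); cv2.imwrite("pics/w1raw.png",im)
np.savez("w1.npz",K=K,W=W)
E
```

```text
clock: 0.88
tool_pos: [392.7, -455.6, 397.6]
tcp_rot: [[0.473, 0.881, -0.003], [0.881, -0.473, -0.001], [-0.002, -0.002, -1.0]]
contact_force: [0.4, 0.2, 0.0]
opening: 0.999
clock: 1.12
tool_pos: [479.4, -384.8, 395.4]
tcp_rot: [[0.167, 0.986, -0.003], [0.986, -0.167, -0.002], [-0.002, -0.003, -1.0]]
contact_force: [1.0, -0.7, 0.1]
opening: 1.001
t 1.125 tcp [ 479.4 -384.8  395.4] yaw 80.4 tilt [-0.17 -0.11] open 1.001 F [ 1.  -0.7  0.1] delta [ 0.6 -5.2  4.6] rv [-0.1  0.1  1.4] j7 21.8
[[-5.1, 1.5, -4.6, -0.1, 0.1, 1.4]]
```

View pics/w1.png

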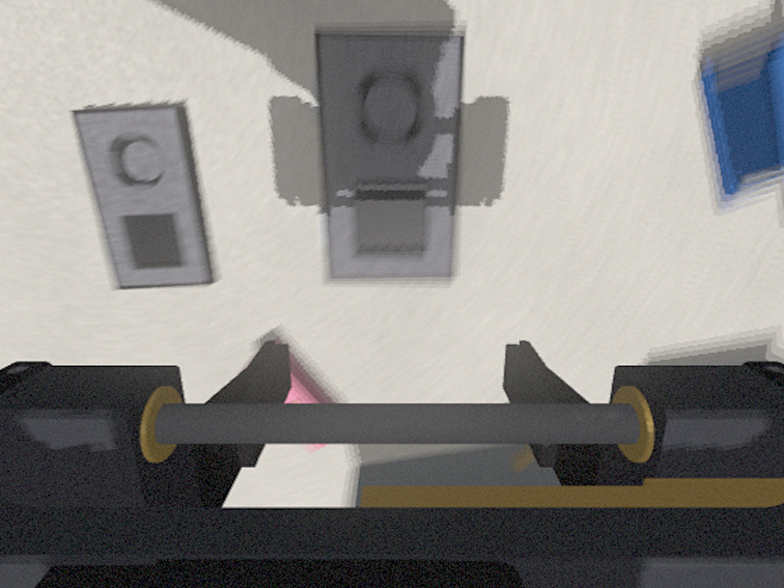

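```bash
python3 -m pendant '[[0,0,0,0,0,0,1]]'
python3 - <<'E'
from h import *
im,K,W=cam("wrist"); im,K,W=cam("wrist"); save(im,"w2.png",2.6,0.6,(200,0,360,215)); cv2.imwrite("pics/w2raw.png",im)
np.savez("w2.npz",K=K,W=W)
E
```

```text
clock: 1.3
tool_pos: [487.1, -375.7, 395.1]
tcp_rot: [[0.148, 0.989, 0.002], [0.989, -0.148, 0.004], [0.004, 0.002, -1.0]]
contact_force: [-0.5, -0.4, -1.1]
opening: 0.999
```

View pics/w2.png

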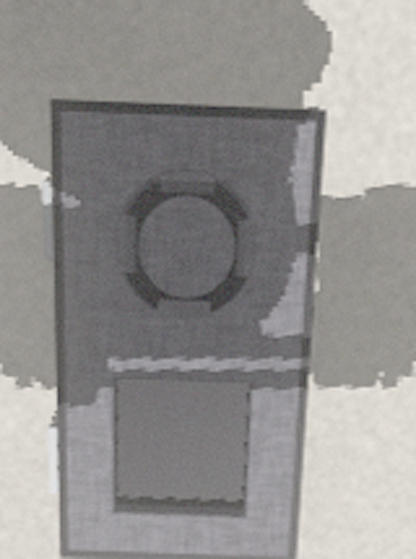

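Run:
```python
from h import *
d=np.load("w2.npz");K,W=d["K"],d["W"]
f=lambda pts:np.array(pts)/2.6+np.array((200,0))-0.3
C=ray(f([(52,100),(325,112),(297,555),(60,557)]),K,W,20)[:,:2]
print(C.round(1),"centre",C.mean(0).round(1),[np.linalg.norm(C[i]-C[(i+1)%4]).round(1) for i in range(4)])
print(np.degrees(np.arctan2(*( (C[0]+C[1]-C[2]-C[3]))))) 
for n,p,z in [("round lip",(187,247),17),("round",(187,247),6),("sq",(182,446),20),("sqfloor",(182,441),6)]: print(n,ray(f([p]),K,W,z)[0,:2].round(1))
T,o=pose();print(T[:3,3])
```

```text
[[ 447.  -213.9]
 [ 552.1 -233.8]
 [ 519.4 -413.4]
 [ 412.1 -398.2]] centre [ 482.7 -314.8] [np.float64(106.9), np.float64(182.6), np.float64(108.3), np.float64(187.6)]
10.524126964321244
round lip [ 490.6 -274.9]
round [ 490.3 -274.2]
sq [ 475.4 -356. ]
sqfloor [ 474.9 -356.1]
[ 486.17894061 -376.67326548  395.19112934]
```

Run:
```python
from h import *
plan(464.5,-14,320,100.7)
```

```text
t 1.4 tcp [ 486.2 -376.7  395.2] yaw 81.4 tilt [0.14 0.23] open 0.996 F [ 0.3 -0.  -0.3] delta [-21.7 362.7 -75.2] rv [  0.1  -0.2 -19.4] j7 21.9
[[50.7, -10.9, 10.9, 0.0, -0.0, -2.8], [51.2, -8.4, 10.9, 0.0, -0.0, -2.8], [51.5, -5.9, 10.9, 0.0, -0.0, -2.8], [51.8, -3.4, 10.9, 0.0, -0.0, -2.8], [51.9, -0.9, 10.8, 0.0, -0.0, -2.8]]
[[51.9, 1.6, 10.8, 0.0, -0.0, -2.8], [51.7, 4.1, 10.8, 0.0, -0.0, -2.8]]
```

```bash
python3 -m pendant '[[51,-11,11,0,0,-3,1],[51,-8,11,0,0,-3,1],[51,-6,11,0,0,-3,1],[52,-3,11,0,0,-3,1],[52,-1,11,0,0,-3,1]]' >/dev/null&& python3 -m pendant '[[51,2,11,0,0,-3,1],[40,4,11,0,0,-2,1],[0,0,0,0,0,0,1]]'
python3 - <<'E'
from h import *
plan(464.5,-14,320,100.7)
im,K,W=cam("wrist");im,K,W=cam("wrist"); save(im,"w3.png",1.4,0.7); cv2.imwrite("pics/w3raw.png",im)
np.savez("w3.npz",K=K,W=W)
E
```

```text
clock: 2.4
tool_pos: [459.0, -34.3, 316.7]
tcp_rot: [[-0.17, 0.986, 0.004], [0.985, 0.17, -0.006], [-0.007, 0.003, -1.0]]
contact_force: [-0.1, -0.3, 0.5]
opening: 1.002
t 2.4 tcp [459.  -34.3 316.7] yaw 99.8 tilt [ 0.22 -0.34] open 1.002 F [-0.1 -0.3  0.5] delta [ 5.5 20.3  3.3] rv [ 0.2  0.4 -0.9] j7 10.6
[[19.1, 8.9, -3.4, 0.2, 0.4, -0.9]]
```

View pics/w3.png

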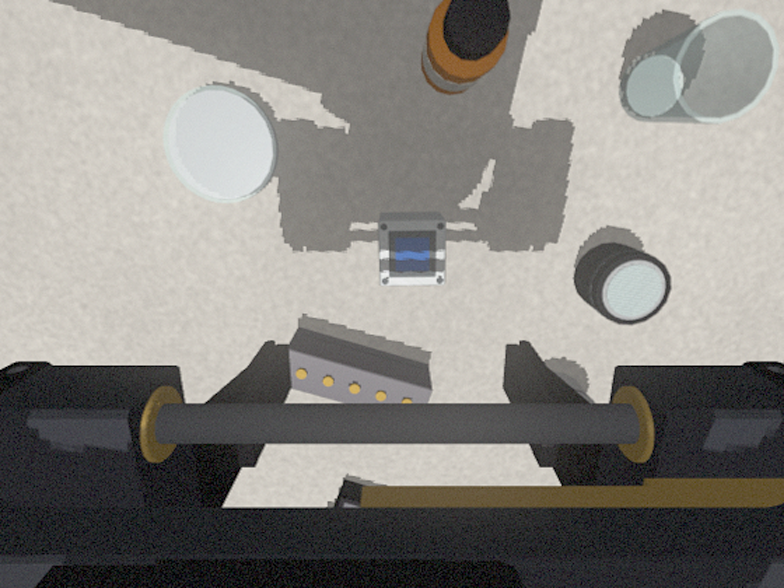

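Run:
```python
from h import *
d=np.load("w3.npz");K,W=d["K"],d["W"]
f=lambda pts:np.array(pts)/1.4-0.2
C=ray(f([(381,221),(444,221),(445,284),(381,285)]),K,W,40)[:,:2]
print(C.round(1),C.mean(0).round(1),[np.linalg.norm(C[i]-C[(i+1)%4]).round(1) for i in range(4)])
v=C[1]+C[2]-C[0]-C[3]; print("cell yaw",np.degrees(np.arctan2(v[1],v[0])))
for n,p,z in [("lens",(634,290),40),("bar1",(301,374),40),("bar4",(381,396),40),("bar5",(407,401.5),40),("barmid",(354,388),40)]: print(n,ray(f([p]),K,W,z)[0,:2].round(1))
plan(464.5,-11,222,100.7)
```

```text
[[443.7   4.4]
 [479.9  10.5]
 [488.1 -27. ]
 [449.8 -34.1]] [465.4 -11.6] [np.float64(36.7), np.float64(38.3), np.float64(39.0), np.float64(38.9)]
cell yaw 10.027283374289535
lens [603.2 -11.6]
bar1 [ 407.9 -102.3]
bar4 [ 461.8 -109.8]
bar5 [ 479.4 -111. ]
barmid [ 443.3 -106.8]
t 2.5 tcp [459.6 -37.4 317.3] yaw 99.5 tilt [ 0.29 -0.39] open 0.999 F [ 0.5 -0.9  0. ] delta [  4.9  26.4 -95.3] rv [ 0.2  0.4 -1.2] j7 10.7
[[13.0, 4.4, 47.6, 0.1, 0.2, -0.6], [12.7, 4.7, 47.6, 0.1, 0.2, -0.6]]
```

```bash
python3 -m pendant '[[13,4,35,0,0,-0.6,1],[13,4,35,0,0,-0.6,1],[0,0,0,0,0,0,1]]'
python3 - <<'E'
from h import *
plan(465,-11.3,201,100.2,n=1)
E
```

```text
clock: 2.88
tool_pos: [465.0, -18.4, 247.4]
tcp_rot: [[-0.171, 0.985, 0.009], [0.985, 0.171, -0.01], [-0.012, 0.007, -1.0]]
contact_force: [-0.8, -0.1, -0.3]
opening: 0.996
t 2.875 tcp [465.  -18.4 247.4] yaw 99.9 tilt [ 0.51 -0.59] open 0.996 F [-0.8 -0.1 -0.3] delta [  0.    7.1 -46.4] rv [ 0.4  0.7 -0.3] j7 3.9
[[7.6, 0.9, 46.3, 0.4, 0.7, -0.3]]
```

```bash
python3 -m pendant '[[7,1,40,0.4,0.7,0,1],[1,0,7,0.2,0.3,0,1],[0,0,0,0,0,0,1]]'
python3 - <<'E'
from h import *
plan(465,-11.3,201,100.2,n=1)
E
```

```text
clock: 3.25
tool_pos: [468.1, -16.5, 203.8]
tcp_rot: [[-0.162, 0.987, 0.001], [0.987, 0.162, 0.002], [0.002, 0.002, -1.0]]
contact_force: [0.3, 0.4, 0.7]
opening: 1.001
t 3.25 tcp [468.1 -16.5 203.8] yaw 99.3 tilt [0.08 0.12] open 1.001 F [0.3 0.4 0.7] delta [-3.1  5.2 -2.8] rv [ 0.1 -0.1 -0.9] j7 0.2
[[5.6, -2.2, 2.8, 0.1, -0.1, -0.9]]
```

```bash
python3 -m pendant '[[6,-2,3,0,0,-0.9,1],[0,0,0,0,0,0,0.2],[0,0,0,0,0,0,-1],[0,0,0,0,0,0,-1],[0,0,0,0,0,0,-1]]' 40
python3 - <<'E'
from h import *
plan(465,-11.3,201,100.2,n=1)
E
```

```text
clock: 3.88
tool_pos: [466.8, -11.6, 204.6]
tcp_rot: [[-0.177, 0.984, 0.008], [0.984, 0.177, -0.001], [-0.002, 0.008, -1.0]]
contact_force: [-0.2, -0.8, -0.4]
opening: 0.628
t 3.875 tcp [466.8 -11.6 204.6] yaw 100.2 tilt [ 0.46 -0.04] open 0.628 F [-0.2 -0.8 -0.4] delta [-1.8  0.3 -3.6] rv [ 0.4  0.1 -0. ] j7 0.4
[[0.6, -1.7, 3.6, 0.4, 0.1, -0.0]]
```

```bash
python3 -m pendant '[[0,-1,3,0.3,0,0,-1],[0,0,0,0,0,0,-1],[0,0,0,0,0,0,-1]]'
python3 - <<'E'
from h import *
plan(465,-11.3,201,100.2,n=1)
E
```

```text
clock: 4.25
tool_pos: [465.6, -11.8, 201.1]
tcp_rot: [[-0.177, 0.984, 0.002], [0.984, 0.177, -0.002], [-0.002, 0.002, -1.0]]
contact_force: [0.1, 0.6, 0.8]
opening: 0.455
t 4.25 tcp [465.6 -11.8 201.1] yaw 100.2 tilt [ 0.11 -0.09] open 0.455 F [0.1 0.6 0.8] delta [-0.6  0.5 -0.1] rv [ 0.1  0.1 -0. ] j7 0.2
[[0.6, -0.5, 0.1, 0.1, 0.1, -0.0]]
```

```bash
python3 -m pendant '[[0,0,-30,0,0,0,-1],[0,0,-50,0,0,0,-1]]'
python3 - <<'E'
from h import *
plan(474.4,-356.5,275,79.45)
E
```

```text
clock: 4.5
tool_pos: [463.4, -11.9, 278.9]
tcp_rot: [[-0.178, 0.984, -0.008], [0.984, 0.178, 0.001], [0.003, -0.007, -1.0]]
contact_force: [0.6, -0.3, -0.8]
opening: 0.455
t 4.5 tcp [463.4 -11.9 278.9] yaw 100.2 tilt [-0.44  0.08] open 0.455 F [ 0.6 -0.3 -0.8] delta [  11.  -344.6   -3.9] rv [-0.4 -0.1 20.8] j7 6.0
[[-48.7, -7.2, 0.5, -0.1, -0.0, 3.0], [-49.0, -4.7, 0.5, -0.1, -0.0, 3.0], [-49.2, -2.1, 0.5, -0.1, -0.0, 3.0], [-49.3, 0.4, 0.5, -0.1, -0.0, 3.0], [-49.2, 3.0, 0.5, -0.1, -0.0, 3.0]]
[[-48.9, 5.5, 0.5, -0.1, -0.0, 3.0], [-48.6, 8.1, 0.5, -0.1, -0.0, 3.0]]
```

```bash
python3 -m pendant '[[-49,-7,0,0,0,3,-1],[-49,-5,0,0,0,3,-1],[-49,-2,0,0,0,3,-1],[-49,0,0,0,0,3,-1],[-49,3,0,0,0,3,-1]]' >/dev/null&& python3 -m pendant '[[-49,5,0,0,0,3,-1],[-42,7,0,0,0,2.8,-1],[0,0,0,0,0,0,-1]]'
python3 - <<'E'
from h import *
plan(474.4,-356.5,230,79.45)
E
```

```text
clock: 5.5
tool_pos: [473.5, -359.4, 282.4]
tcp_rot: [[0.192, 0.981, 0.001], [0.981, -0.192, -0.002], [-0.002, 0.001, -1.0]]
contact_force: [-0.7, 1.1, -1.2]
opening: 0.458
t 5.5 tcp [ 473.5 -359.4  282.4] yaw 78.9 tilt [ 0.04 -0.13] open 0.458 F [-0.7  1.1 -1.2] delta [  0.9   2.9 -52.4] rv [ 0.1  0.1 -0.5] j7 16.9
[[3.2, 0.3, 52.4, 0.1, 0.1, -0.5]]
```

```bash
python3 -m pendant '[[3,0,50,0,0,-0.5,-1],[0,0,0,0,0,0,-1]]'
python3 - <<'E'
from h import *
plan(474.4,-356.5,208,79.45)
im,K,W=cam("side"); save(im,"s1.png",5,0.5,(270,130,400,220))
E
```

```text
clock: 5.75
tool_pos: [474.1, -355.9, 231.3]
tcp_rot: [[0.183, 0.983, 0.0], [0.983, -0.183, -0.001], [-0.001, 0.001, -1.0]]
contact_force: [0.5, 0.4, -0.4]
opening: 0.452
t 5.75 tcp [ 474.1 -355.9  231.3] yaw 79.4 tilt [ 0.03 -0.04] open 0.452 F [ 0.5  0.4 -0.4] delta [  0.3  -0.6 -23.3] rv [ 0.  0. -0.] j7 15.8
[[-0.5, 0.4, 23.3, 0.0, 0.0, -0.0]]
```

View pics/s1.png

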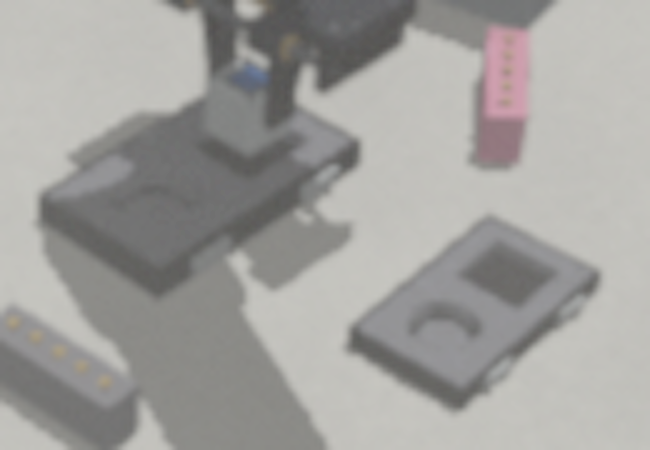

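The side crop shows the cell at (235,110) hanging over the square cutout. Lower it and watch the force.

```bash
python3 -m pendant '[[0,0,18,0,0,0,-1],[0,0,5,0,0,0,-1],[0,0,0,0,0,0,-1]]'
python3 - <<'E'
from h import *
plan(474.4,-356.5,207,79.45)
E
```

```text
clock: 6.18
tool_pos: [478.1, -356.5, 214.3]
tcp_rot: [[0.181, 0.983, 0.011], [0.983, -0.181, -0.008], [-0.006, 0.012, -1.0]]
contact_force: [-0.6, 0.7, -1.2]
opening: 0.459
t 6.175 tcp [ 478.1 -356.5  214.3] yaw 79.5 tilt [ 0.63 -0.48] open 0.459 F [-0.6  0.7 -1.2] delta [-3.7 -0.  -7.3] rv [0.7 0.4 0.1] j7 15.2
[[-0.7, -3.7, 7.3, 0.7, 0.4, 0.1]]
```

```bash
python3 -m pendant '[[-0.5,-3.5,5,0.7,0.4,0,-1],[0,0,0,0,0,0,-1]]'
python3 - <<'E'
from h import *
plan(474.4,-356.5,207,79.45)
E
```

```text
clock: 6.42
tool_pos: [474.7, -356.5, 209.9]
tcp_rot: [[0.181, 0.983, 0.0], [0.983, -0.181, 0.0], [0.0, 0.0, -1.0]]
contact_force: [-0.4, -0.0, -1.5]
opening: 0.458
t 6.425 tcp [ 474.7 -356.5  209.9] yaw 79.6 tilt [0.02 0.02] open 0.458 F [-0.4 -0.  -1.5] delta [-0.3 -0.  -2.9] rv [ 0.  -0.   0.1] j7 15.4
[[-0.1, -0.2, 2.9, 0.0, -0.0, 0.1]]
```

```bash
python3 -m pendant '[[0,0,4,0,0,0,-1],[0,0,0,0,0,0,-1]]'
python3 - <<'E'
from h import *
plan(474.4,-356.5,207,79.45)
E
```

```text
clock: 6.68
tool_pos: [475.3, -356.8, 207.5]
tcp_rot: [[0.182, 0.983, 0.002], [0.983, -0.182, -0.001], [-0.001, 0.002, -1.0]]
contact_force: [-0.2, 0.0, -1.2]
opening: 0.455
t 6.675 tcp [ 475.3 -356.8  207.5] yaw 79.5 tilt [ 0.12 -0.06] open 0.455 F [-0.2  0.  -1.2] delta [-0.9  0.3 -0.5] rv [0.1 0.  0.1] j7 15.3
[[0.2, -1.0, 0.5, 0.1, 0.0, 0.1]]
```

```bash
python3 -m pendant '[[0,-0.5,2.5,0,0,0,-1],[0,0,0,0,0,0,-1]]'; python3 -m pendant '[[0,0,0,0,0,0,0.6],[0,0,0,0,0,0,0.6],[0,0,-5,0,0,0,0.6],[0,0,-40,0,0,0,1],[0,0,-55,0,0,0,1]]'
python3 - <<'E'
from h import *
plan(602.8,-11.6,290,95)
im,K,W=cam("wrist"); save(im,"w4.png",1.4,0.7)
E
```

```text
clock: 6.92
tool_pos: [475.5, -356.9, 207.5]
tcp_rot: [[0.182, 0.983, 0.003], [0.983, -0.182, -0.002], [-0.002, 0.003, -1.0]]
contact_force: [-0.2, -0.0, -1.8]
opening: 0.457
clock: 7.55
tool_pos: [473.4, -356.0, 304.3]
tcp_rot: [[0.181, 0.983, -0.005], [0.983, -0.181, 0.005], [0.004, -0.006, -1.0]]
contact_force: [0.9, -0.7, 0.4]
opening: 0.933
t 7.55 tcp [ 473.4 -356.   304.3] yaw 79.5 tilt [-0.28  0.28] open 0.933 F [ 0.9 -0.7  0.4] delta [129.4 344.4 -14.3] rv [ -0.3  -0.3 -15.5] j7 17.8
[[51.7, 9.3, 2.2, -0.0, -0.0, -2.2], [51.3, 11.2, 2.2, -0.0, -0.0, -2.2], [50.9, 13.2, 2.1, -0.0, -0.0, -2.2], [50.3, 15.2, 2.1, -0.0, -0.0, -2.2], [49.7, 17.1, 2.1, -0.0, -0.0, -2.2]]
[[49.0, 19.0, 2.1, -0.0, -0.0, -2.2], [48.2, 20.9, 2.1, -0.0, -0.0, -2.2]]
```

View pics/w4.png

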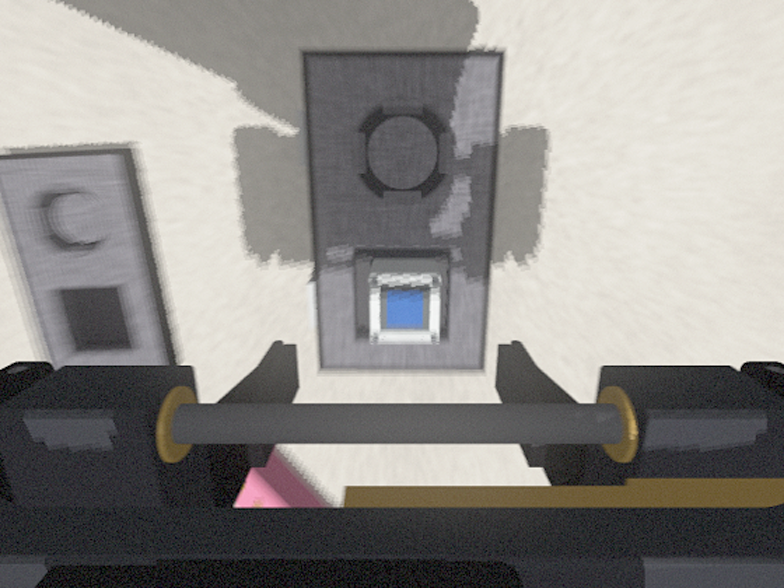

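The picture shows the cell upright in the cutout (window at 405,308), and the empty round pocket at (403,150). Next, the lens.

```bash
python3 -m pendant '[[52,9,0,0,0,-2.2,1],[51,11,0,0,0,-2.2,1],[51,13,0,0,0,-2.2,1],[50,15,0,0,0,-2.2,1],[50,17,0,0,0,-2.2,1]]' >/dev/null&& python3 -m pendant '[[49,19,2,0,0,-2.2,1],[44,20,2,0,0,-2.2,1],[0,0,0,0,0,0,1]]'
python3 - <<'E'
from h import *
plan(602.8,-11.6,202,95)
im,K,W=cam("wrist");im,K,W=cam("wrist"); save(im,"w5.png",1.4,0.7); 
np.savez("w5.npz",K=K,W=W)
E
```

```text
clock: 8.6
tool_pos: [608.2, -8.5, 313.0]
tcp_rot: [[-0.09, 0.996, 0.016], [0.996, 0.09, -0.009], [-0.01, 0.015, -1.0]]
contact_force: [0.9, -0.2, 0.2]
opening: 0.998
t 8.6 tcp [608.2  -8.5 313. ] yaw 95.2 tilt [ 0.93 -0.52] open 0.998 F [ 0.9 -0.2  0.2] delta [  -5.4   -3.1 -111. ] rv [0.9 0.6 0.2] j7 -7.0
[[-0.5, -2.4, 37.0, 0.3, 0.2, 0.1], [-0.6, -2.3, 37.0, 0.3, 0.2, 0.1], [-0.8, -2.1, 37.0, 0.3, 0.2, 0.1]]
```

View pics/w5.png

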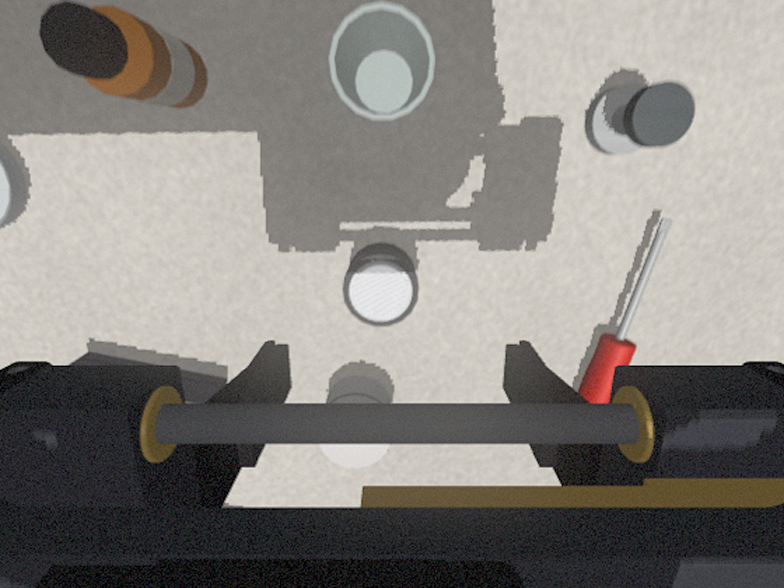

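Run:
```python
from h import *
d=np.load("w5.npz");K,W=d["K"],d["W"]
f=lambda pts:np.array(pts)/1.4-0.2
for n,p,z in [("lens",(381,290),40),("lens r",(344,290),40),("lens l",(418,290),40),("bottlecap",(84,40),90),("beaker",(382,60),65)]: print(n,ray(f([p]),K,W,z)[0,:2].round(1))
plan(603,-11.6,202,95)
```

```text
lens [602.1 -11.2]
lens r [580. -13.]
lens l [624.3  -9.4]
bottlecap [474.4 100.5]
beaker [594.  108.3]
t 8.7 tcp [607.7 -13.6 312.8] yaw 94.8 tilt [ 0.86 -0.73] open 1.002 F [-0.3 -0.8 -0.1] delta [  -4.7    2.  -110.8] rv [ 0.8  0.8 -0.2] j7 -7.0
[[1.3, -2.0, 36.9, 0.3, 0.3, -0.1], [1.1, -1.8, 36.9, 0.3, 0.3, -0.1], [1.0, -1.7, 36.9, 0.3, 0.3, -0.1]]
```

```bash
python3 -m pendant '[[1,-2,45,0.4,0.3,0,1],[1,-2,45,0.3,0.3,0,1],[0,0,0,0,0,0,1]]'
python3 - <<'E'
from h import *
plan(602.3,-11.4,201,95,n=1)
E
```

```text
clock: 9.07
tool_pos: [604.6, -20.0, 221.8]
tcp_rot: [[-0.073, 0.997, 0.004], [0.997, 0.074, -0.008], [-0.008, 0.003, -1.0]]
contact_force: [0.0, -1.0, 0.3]
opening: 0.999
t 9.075 tcp [604.6 -20.  221.8] yaw 94.2 tilt [ 0.21 -0.46] open 0.999 F [ 0.  -1.   0.3] delta [ -2.3   8.6 -20.8] rv [ 0.2  0.5 -0.8] j7 -9.7
[[8.9, -1.7, 20.7, 0.2, 0.5, -0.8]]
```

```bash
python3 -m pendant '[[9,-2,18,0.2,0.5,-0.8,0.6],[0,0,0,0,0,0,0.6]]'
python3 - <<'E'
from h import *
plan(602.3,-11.4,201,95,n=1)
E
```

```text
clock: 9.32
tool_pos: [602.9, -12.6, 205.4]
tcp_rot: [[-0.085, 0.996, 0.003], [0.996, 0.085, -0.0], [-0.0, 0.003, -1.0]]
contact_force: [-0.2, -0.1, 0.4]
opening: 0.858
t 9.325 tcp [602.9 -12.6 205.4] yaw 94.9 tilt [ 0.16 -0.01] open 0.858 F [-0.2 -0.1  0.4] delta [-0.6  1.2 -4.4] rv [ 0.2  0.  -0.1] j7 -10.0
[[1.3, -0.5, 4.4, 0.2, 0.0, -0.1]]
```

```bash
python3 -m pendant '[[1,-0.5,3.5,0.2,0,0,-1],[0,0,0,0,0,0,-1],[0,0,0,0,0,0,-1],[0,0,0,0,0,0,-1]]' 45
python3 - <<'E'
from h import *
plan(602.3,-11.4,201,95,n=1)
E
```

```text
clock: 9.82
tool_pos: [603.5, -11.6, 204.7]
tcp_rot: [[-0.085, 0.996, 0.004], [0.996, 0.085, -0.002], [-0.002, 0.004, -1.0]]
contact_force: [-1.2, -0.4, -1.6]
opening: 0.516
t 9.825 tcp [603.5 -11.6 204.7] yaw 94.9 tilt [ 0.22 -0.09] open 0.516 F [-1.2 -0.4 -1.6] delta [-1.2  0.2 -3.7] rv [ 0.2  0.1 -0.1] j7 -10.2
[[0.3, -1.2, 3.7, 0.2, 0.1, -0.1]]
```

```bash
python3 -m pendant '[[0,0,-40,0,0,0,-1],[0,0,-50,0,0,0,-1]]'
python3 - <<'E'
from h import *
plan(490,-274.5,280,79.45)
E
```

```text
clock: 10.07
tool_pos: [601.3, -12.0, 291.8]
tcp_rot: [[-0.085, 0.996, -0.006], [0.996, 0.085, -0.0], [0.0, -0.006, -1.0]]
contact_force: [0.5, -0.7, -0.9]
opening: 0.515
t 10.075 tcp [601.3 -12.  291.8] yaw 94.9 tilt [-0.35 -0.02] open 0.515 F [ 0.5 -0.7 -0.9] delta [-111.3 -262.5  -11.8] rv [-0.3  0.  15.4] j7 -7.1
[[-42.0, -22.2, 2.1, -0.1, 0.0, 2.6], [-43.0, -20.3, 2.1, -0.1, 0.0, 2.6], [-43.8, -18.4, 2.0, -0.1, 0.0, 2.6], [-44.6, -16.4, 2.0, -0.1, 0.0, 2.6], [-45.3, -14.3, 2.0, -0.1, 0.0, 2.6]]
[[-45.9, -12.3, 2.0, -0.1, 0.0, 2.6]]
```

```bash
python3 -m pendant '[[-42,-22,2,0,0,2.6,-1],[-43,-20,2,0,0,2.6,-1],[-44,-18,2,0,0,2.6,-1],[-45,-16,2,0,0,2.6,-1],[-45,-14,2,0,0,2.6,-1]]' >/dev/null; python3 -m pendant '[[-40,-11,2,0,0,2.2,-1],[0,0,0,0,0,0,-1]]'
python3 - <<'E'
from h import *
plan(490,-274.5,240,79.45,n=1)
E
```

```text
clock: 10.95
tool_pos: [491.2, -275.1, 284.5]
tcp_rot: [[0.184, 0.983, 0.005], [0.983, -0.184, -0.002], [-0.001, 0.005, -1.0]]
contact_force: [0.1, 1.3, -1.3]
opening: 0.515
t 10.95 tcp [ 491.2 -275.1  284.5] yaw 79.4 tilt [ 0.27 -0.12] open 0.515 F [ 0.1  1.3 -1.3] delta [ -1.2   0.6 -44.5] rv [ 0.3  0.1 -0.1] j7 9.5
[[0.4, -1.5, 44.5, 0.3, 0.1, -0.1]]
```

```bash
python3 -m pendant '[[0.4,-1.5,40,0.3,0.1,0,-1],[0,0,0,0,0,0,-1]]'
python3 - <<'E'
from h import *
plan(490,-274.5,228,79.45,n=1)
im,K,W=cam("wrist");im,K,W=cam("wrist"); save(im,"w6.png",1.4,0.5); np.savez("w6.npz",K=K,W=W)
plan(490,-274.5,228,79.45,n=1)
E
```

```text
clock: 11.2
tool_pos: [490.4, -273.9, 244.3]
tcp_rot: [[0.184, 0.983, 0.001], [0.983, -0.184, 0.001], [0.001, 0.001, -1.0]]
contact_force: [0.2, -0.2, -0.7]
opening: 0.514
t 11.2 tcp [ 490.4 -273.9  244.3] yaw 79.4 tilt [0.06 0.06] open 0.514 F [ 0.2 -0.2 -0.7] delta [ -0.4  -0.6 -16.3] rv [ 0.  -0.1 -0.1] j7 8.2
[[-0.7, -0.3, 16.3, 0.0, -0.1, -0.1]]
t 11.3 tcp [ 492.8 -274.2  248.1] yaw 79.4 tilt [ 0.47 -0.16] open 0.52 F [-0.8 -0.5 -2. ] delta [ -2.8  -0.3 -20.1] rv [ 0.5  0.1 -0. ] j7 8.2
[[-0.8, -2.9, 20.1, 0.5, 0.1, -0.0]]
```

View pics/w6.png

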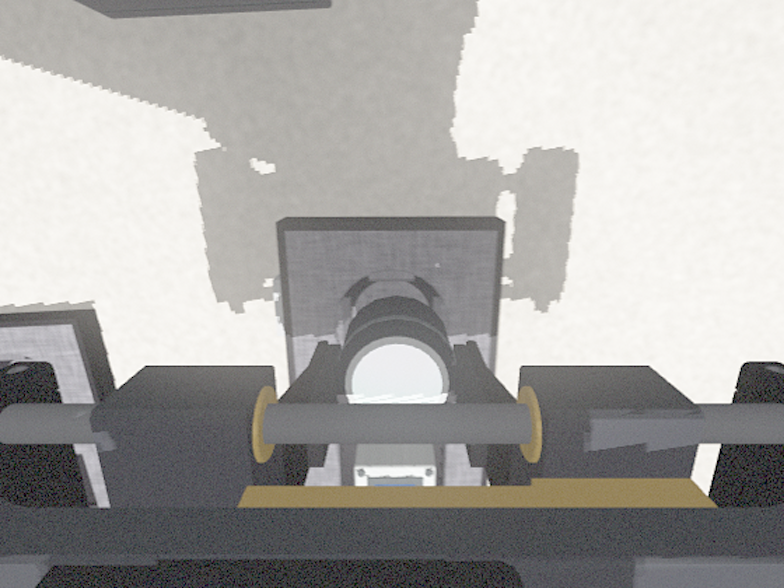

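Run:
```python
from h import *
d=np.load("w6.npz");K,W=d["K"],d["W"]
f=lambda pts:np.array(pts)/1.4-0.2
for n,p,z in [("cornL",(278,220),20),("cornR",(504,220),20),("edgeL",(289,350),20),("lens",(396.5,371),83)]: print(n,ray(f([p]),K,W,z)[0,:2].round(1))
a=np.radians(-10.55);R=np.array([[np.cos(a),-np.sin(a)],[np.sin(a),np.cos(a)]])
C=ray(f([(278,220),(504,220)]),K,W,20)[:,:2]; m=C.mean(0); print("mid +y edge",m, "case c",m-R@[0,94],"pocket",m-R@[0,52], np.linalg.norm(C[0]-C[1]))
plan(490,-274.5,228,79.45,n=1)
```

```text
cornL [ 448.1 -212.8]
cornR [ 552.3 -232.4]
edgeL [ 436.3 -278.1]
lens [ 493.8 -268.1]
mid +y edge [ 500.20976568 -222.59499994] case c [ 482.99897595 -315.0059772 ] pocket [ 490.68890327 -273.71596608] 105.97287549348755
t 11.3 tcp [ 492.8 -274.2  248.1] yaw 79.4 tilt [ 0.47 -0.16] open 0.52 F [-0.8 -0.5 -2. ] delta [ -2.8  -0.3 -20.1] rv [ 0.5  0.1 -0. ] j7 8.2
[[-0.8, -2.9, 20.1, 0.5, 0.1, -0.0]]
```

Run:
```python
from h import *
d=np.load("w6.npz");K,W=d["K"],d["W"]
f=lambda pts:np.array(pts)/1.4-0.2
for p in [(342,375),(451,375),(396,336),(446,370),(345,370)]: print(p,ray(f([p]),K,W,83)[0,:2].round(1))
im=cv2.imread("pics/w6.png"); c=im[280:500,260:540]; cv2.imwrite("pics/w6c.png",cv2.resize(c,None,fx=2.8,fy=2.7))
```

```text
(342, 375) [ 474. -266.]
(451, 375) [ 513.  -273.4]
(396, 336) [ 496.2 -254.6]
(446, 370) [ 511.5 -271.1]
(345, 370) [ 475.5 -264.2]
```

View pics/w6c.png

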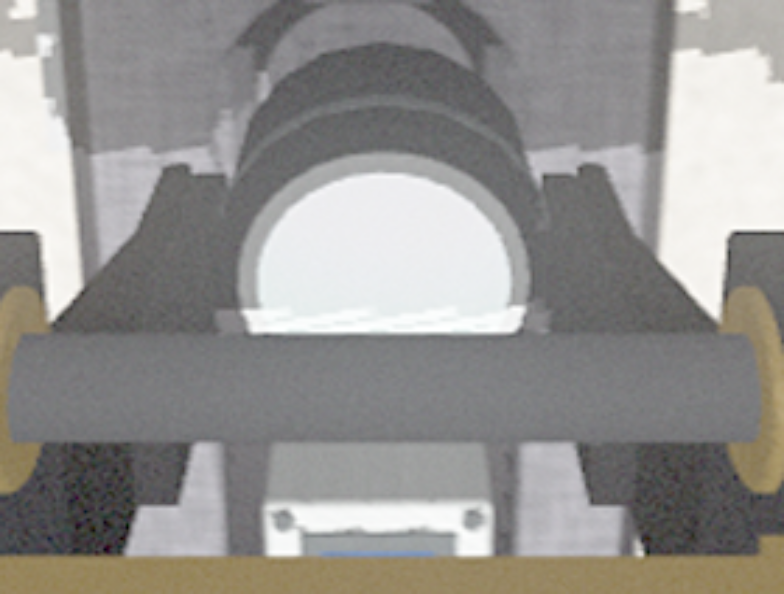

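Run:
```python
from h import *
im,K,W=cam("side"); save(im,"s2.png",7,0.5,(280,110,370,190))
T,o=pose(); print(proj([T[:3,3]+T[:3,2]*182,T[:3,3]+T[:3,2]*164],K,W), o["tool_pos"])
```

```text
[[299.83938538 156.01026857]
 [299.97429186 151.25764191]] [ 493.07803978 -274.37138581  248.73963605]
```

View pics/s2.png

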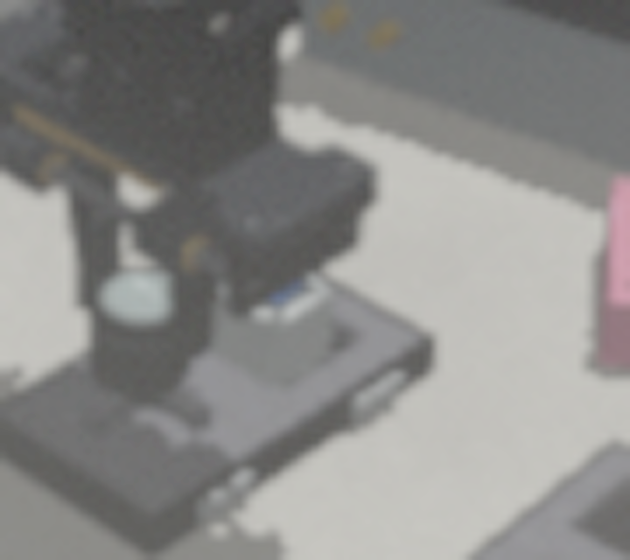

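```bash
python3 -m pendant '[[0,-2.5,18,0.5,0,0,-1],[0,0,0,0,0,0,-1]]'
python3 - <<'E'
from h import *
plan(490.4,-274.3,222,79.45,n=1)
E
```

```text
clock: 11.6
tool_pos: [491.8, -273.5, 231.7]
tcp_rot: [[0.182, 0.983, 0.003], [0.983, -0.182, -0.004], [-0.003, 0.003, -1.0]]
contact_force: [-0.0, -0.4, -1.7]
opening: 0.516
t 11.6 tcp [ 491.8 -273.5  231.7] yaw 79.5 tilt [ 0.16 -0.21] open 0.516 F [-0.  -0.4 -1.7] delta [-1.4 -0.8 -9.7] rv [0.2 0.2 0.1] j7 7.6
[[-1.0, -1.2, 9.7, 0.2, 0.2, 0.1]]
```

```bash
python3 -m pendant '[[-1,-1.2,8,0.2,0.2,0,-1],[0,0,0,0,0,0,-1]]' 55
python3 - <<'E'
from h import *
plan(490.4,-274.3,216,79.45,n=1)
E
```

```text
clock: 11.85
tool_pos: [490.6, -274.2, 223.5]
tcp_rot: [[0.182, 0.983, 0.0], [0.983, -0.182, 0.0], [0.0, 0.0, -1.0]]
contact_force: [0.1, 0.2, -1.0]
opening: 0.511
t 11.85 tcp [ 490.6 -274.2  223.5] yaw 79.5 tilt [0.02 0.02] open 0.511 F [ 0.1  0.2 -1. ] delta [-0.2 -0.1 -7.5] rv [ 0.  -0.   0.1] j7 7.6
[[-0.1, -0.2, 7.5, 0.0, -0.0, 0.1]]
```

```bash
python3 -m pendant '[[0,0,5,0,0,0,-1],[0,0,2,0,0,0,-1]]'; python3 -m pendant '[[0,0,3,0,0,0,-1],[0,0,2,0,0,0,-1]]'
python3 - <<'E'
from h import *
plan(490.4,-274.3,211,79.45,n=1)
E
```

```text
clock: 12.1
tool_pos: [490.8, -274.8, 217.0]
tcp_rot: [[0.182, 0.983, 0.001], [0.983, -0.182, -0.001], [-0.001, 0.001, -1.0]]
contact_force: [-3.6, -0.5, 3.6]
opening: 0.513
clock: 12.35
tool_pos: [491.0, -275.2, 214.6]
tcp_rot: [[0.183, 0.983, -0.0], [0.983, -0.183, -0.002], [-0.002, 0.0, -1.0]]
contact_force: [-5.6, 1.5, 14.7]
opening: 0.511
t 12.35 tcp [ 491.  -275.2  214.6] yaw 79.5 tilt [-0.   -0.13] open 0.511 F [-5.6  1.5 14.7] delta [-0.6  0.9 -3.6] rv [0.  0.1 0. ] j7 7.2
[[0.8, -0.8, 3.6, 0.0, 0.1, 0.0]]
```

```bash
python3 -m pendant '[[0.8,-1.2,3,0,0,0,-1],[0,0,2,0,0,0,-1]]'; python3 -m pendant '[[0,0,3,0,0,0,-1],[0,0,2,0,0,0,-1]]'
python3 - <<'E'
from h import *
plan(490.4,-274.3,211,79.45,n=1)
E
```

```text
clock: 12.6
tool_pos: [490.9, -274.6, 214.2]
tcp_rot: [[0.183, 0.983, 0.001], [0.983, -0.183, -0.005], [-0.005, 0.002, -1.0]]
contact_force: [-6.5, 3.2, 13.0]
opening: 0.516
clock: 12.85
tool_pos: [491.3, -274.4, 213.7]
tcp_rot: [[0.183, 0.983, -0.001], [0.983, -0.183, -0.007], [-0.007, 0.001, -1.0]]
contact_force: [-5.3, 2.5, 13.0]
opening: 0.512
t 12.85 tcp [ 491.3 -274.4  213.7] yaw 79.4 tilt [-0.03 -0.4 ] open 0.512 F [-5.3  2.5 13. ] delta [-0.9  0.1 -2.7] rv [ 0.   0.4 -0. ] j7 6.8
[[-0.0, -0.9, 2.7, 0.0, 0.4, -0.0]]
```

```bash
python3 -m pendant '[[0,-2,5,0,0.4,0,-1],[0,-1,5,0,0,0,-1]]'
python3 - <<'E'
from h import *
plan(490.4,-274.3,211,79.45,n=1)
E
```

```text
clock: 13.1
tool_pos: [490.0, -274.4, 210.3]
tcp_rot: [[0.183, 0.983, 0.003], [0.983, -0.183, -0.004], [-0.004, 0.004, -1.0]]
contact_force: [-13.3, 5.6, 41.0]
opening: 0.516
t 13.1 tcp [ 490.  -274.4  210.3] yaw 79.4 tilt [ 0.17 -0.24] open 0.516 F [-13.3   5.6  41. ] delta [0.4 0.1 0.7] rv [ 0.2  0.2 -0. ] j7 6.9
[[0.2, 0.3, -0.7, 0.2, 0.2, -0.0]]
```

```bash
python3 -m pendant '[[0,0,0,0,0,0,0.6],[0,0,0,0,0,0,0.6],[0,0,-5,0,0,0,0.6],[0,0,-40,0,0,0,1],[0,0,-50,0,0,0,1]]'; python3 -m pendant '[[-50,0,0,0,0,0,1],[0,0,0,0,0,0,1]]'
python3 - <<'E'
from h import *
im,K,W=cam("wrist");im,K,W=cam("wrist"); save(im,"w7.png",1.4,0.6); np.savez("w7.npz",K=K,W=W)
im,K,W=cam("side"); save(im,"s3.png",7,0.5,(270,130,370,200))
plan(443.2,-106.6,290,-8)
E
```

```text
clock: 13.72
tool_pos: [488.6, -273.4, 304.1]
tcp_rot: [[0.183, 0.983, -0.002], [0.983, -0.183, 0.001], [0.0, -0.002, -1.0]]
contact_force: [1.2, -1.4, -0.7]
opening: 0.935
clock: 13.98
tool_pos: [481.0, -324.1, 309.0]
tcp_rot: [[0.182, 0.983, 0.005], [0.983, -0.182, -0.005], [-0.004, 0.006, -1.0]]
contact_force: [0.4, 0.5, -0.5]
opening: 0.996
t 14.125 tcp [ 483.3 -318.6  308.8] yaw 80.0 tilt [ 0.34 -0.06] open 1.001 F [-0.6  0.6 -0. ] delta [-40.1 212.  -18.8] rv [ 0.3 -0.3 88. ] j7 14.7
[[20.2, -7.7, 1.8, 0.0, -0.0, 8.8], [18.8, -10.6, 1.8, 0.0, -0.0, 8.8], [16.9, -13.4, 1.8, 0.0, -0.0, 8.8], [14.7, -15.8, 1.8, 0.0, -0.0, 8.8], [12.1, -17.9, 1.8, 0.0, -0.0, 8.8]]
[[9.2, -19.5, 1.8, 0.0, -0.0, 8.8], [6.1, -20.7, 1.8, 0.0, -0.0, 8.8], [2.9, -21.4, 1.9, 0.0, -0.0, 8.8], [-0.4, -21.6, 1.9, 0.0, -0.0, 8.8], [-3.7, -21.3, 1.9, 0.0, -0.0, 8.8]]
```

View pics/w7.png

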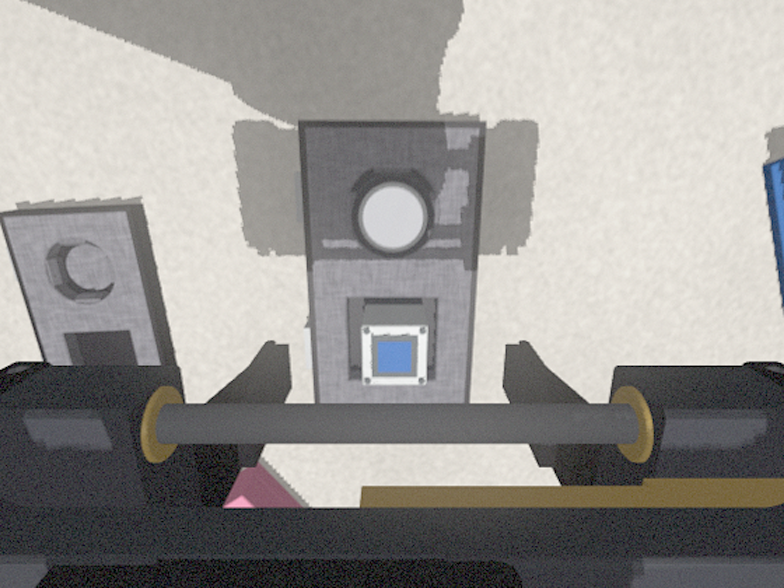

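View pics/s3.png

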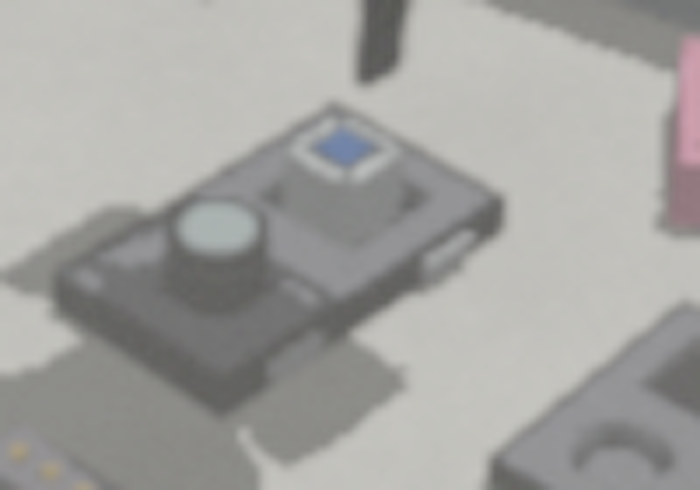

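Run:
```python
from h import *
d=np.load("w7.npz");K,W=d["K"],d["W"]
f=lambda pts:np.array(pts)/1.4-0.2
print(ray(f([(393,216),(395,356)]),K,W,46)[:,:2])
C=ray(f([(300,122),(485,122)]),K,W,20)[:,:2];print(C.mean(0), np.linalg.norm(C[0]-C[1]))
plan(490.2,-274.5,240,79.45)
```

```text
[[ 491.0613677  -272.73167648]
 [ 477.02783498 -356.03661789]]
[ 499.90722652 -223.37488531] 106.010826247864
t 14.125 tcp [ 483.3 -318.6  308.8] yaw 80.0 tilt [ 0.34 -0.06] open 1.001 F [-0.6  0.6 -0. ] delta [  6.9  44.1 -68.8] rv [ 0.3 -0.   0.5] j7 14.7
[[22.3, -0.7, 34.4, 0.2, -0.0, 0.3], [22.3, -0.7, 34.4, 0.2, -0.0, 0.3]]
```

```bash
python3 -m pendant '[[22,0,0,0.2,0,0.3,-1],[22,-1,0,0,0,0.3,-1],[0,0,0,0,0,0,-1],[0,0,35,0,0,0,-1],[0,0,22,0,0,0,-1]]' 20; python3 -m pendant '[[0,0,0,0,0,0,-1]]'
python3 - <<'E'
from h import *
plan(490.4,-274.3,228,79.45,n=1)
E
```

```text
clock: 14.75
tool_pos: [491.5, -271.7, 250.4]
tcp_rot: [[0.179, 0.984, 0.003], [0.984, -0.179, -0.001], [-0.001, 0.003, -1.0]]
contact_force: [0.2, 0.2, 0.3]
opening: 0.515
clock: 14.88
tool_pos: [490.6, -271.8, 248.6]
tcp_rot: [[0.179, 0.984, 0.0], [0.984, -0.179, 0.001], [0.001, -0.0, -1.0]]
contact_force: [-0.3, 1.2, 0.1]
opening: 0.398
t 14.875 tcp [ 490.6 -271.8  248.6] yaw 79.7 tilt [0.   0.04] open 0.398 F [-0.3  1.2  0.1] delta [ -0.2  -2.5 -20.6] rv [-0.  -0.   0.2] j7 8.4
[[-2.5, 0.2, 20.6, -0.0, -0.0, 0.2]]
```

```bash
python3 -m pendant '[[-2.5,0,4,0,0,0,-1],[0,0,4,0,0,0,-1],[0,0,3,0,0,0,-1]]'; python3 -m pendant '[[0,0,4,0,0,0,-1],[0,0,3,0,0,0,-1]]'
python3 - <<'E'
from h import *
plan(490.4,-274.3,228,79.45,n=1)
E
```

```text
clock: 15.25
tool_pos: [490.8, -275.7, 239.2]
tcp_rot: [[0.18, 0.984, 0.003], [0.984, -0.18, -0.001], [-0.001, 0.003, -1.0]]
contact_force: [-0.3, -1.1, 0.6]
opening: 0.063
clock: 15.5
tool_pos: [491.1, -275.8, 232.3]
tcp_rot: [[0.18, 0.984, 0.004], [0.984, -0.18, -0.002], [-0.001, 0.004, -1.0]]
contact_force: [-0.8, -0.3, -0.2]
opening: 0.007
t 15.5 tcp [ 491.1 -275.8  232.3] yaw 79.6 tilt [ 0.21 -0.12] open 0.007 F [-0.8 -0.3 -0.2] delta [-0.7  1.5 -4.3] rv [0.2 0.1 0.2] j7 8.0
[[1.4, -1.0, 4.3, 0.2, 0.1, 0.2]]
```

```bash
python3 -m pendant '[[1,-1,3,0,0,0,-1],[0,0,2,0,0,0,-1]]'; python3 -m pendant '[[0,0,4,0,0,0,-1],[0,0,4,0,0,0,-1]]'
python3 - <<'E'
from h import *
plan(490.4,-274.3,228,79.45,n=1)
E
```

```text
clock: 15.75
tool_pos: [490.4, -274.5, 228.6]
tcp_rot: [[0.18, 0.984, 0.003], [0.984, -0.18, -0.003], [-0.002, 0.003, -1.0]]
contact_force: [-7.0, 3.9, 19.5]
opening: 0.01
clock: 16.0
tool_pos: [491.1, -274.0, 228.5]
tcp_rot: [[0.18, 0.984, -0.0], [0.984, -0.18, -0.005], [-0.005, 0.001, -1.0]]
contact_force: [-10.5, 6.0, 28.4]
opening: 0.004
t 16.0 tcp [ 491.1 -274.   228.5] yaw 79.6 tilt [-0.02 -0.29] open 0.004 F [-10.5   6.   28.4] delta [-0.7 -0.3 -0.5] rv [0.  0.3 0.2] j7 7.5
[[-0.4, -0.6, 0.5, 0.0, 0.3, 0.2]]
```

```bash
python3 -m pendant '[[0,0,-30,0,0,0,1],[0,0,-50,0,0,0,1]]'
python3 - <<'E'
from h import *
plan(441,-106.6,300,-8,rstep=9.8)
E
```

```text
clock: 16.25
tool_pos: [489.7, -272.9, 307.5]
tcp_rot: [[0.179, 0.984, -0.006], [0.984, -0.179, -0.002], [-0.003, -0.006, -1.0]]
contact_force: [0.3, -0.7, 0.2]
opening: 0.148
t 16.25 tcp [ 489.7 -272.9  307.5] yaw 79.7 tilt [-0.36 -0.09] open 0.148 F [ 0.3 -0.7  0.2] delta [-48.7 166.3  -7.5] rv [-0.2  0.4 87.7] j7 10.1
[[17.2, -8.6, 0.8, -0.0, 0.0, 9.7], [15.5, -11.4, 0.8, -0.0, 0.0, 9.7], [13.3, -13.9, 0.9, -0.0, 0.0, 9.7], [10.8, -15.9, 0.9, -0.0, 0.0, 9.7], [7.9, -17.5, 0.9, -0.0, 0.0, 9.7]]
[[4.9, -18.6, 0.9, -0.0, 0.0, 9.7], [1.6, -19.2, 0.9, -0.0, 0.0, 9.7], [-1.6, -19.2, 0.8, -0.0, 0.0, 9.7], [-4.8, -18.6, 0.8, -0.0, 0.0, 9.7]]
```

```bash
python3 -m pendant '[[17,-9,1,0,0,9.7,1],[15.5,-11,1,0,0,9.7,1],[13,-14,1,0,0,9.7,1],[11,-16,1,0,0,9.7,1],[8,-17.5,1,0,0,9.7,1]]' 40 >/dev/null; python3 -m pendant '[[5,-18.5,1,0,0,9.7,1],[1.6,-19,1,0,0,9.7,1],[-1.6,-19,1,0,0,9.7,1],[-5,-18,1,0,0,9.3,1],[0,0,0,0,0,0,1]]'
python3 - <<'E'
from h import *
im,K,W=cam("wrist");im,K,W=cam("wrist"); save(im,"w8.png",1.4,0.7); np.savez("w8.npz",K=K,W=W)
plan(443.2,-106.6,196,-8)
E
```

```text
clock: 17.5
tool_pos: [443.9, -101.3, 302.0]
tcp_rot: [[0.985, -0.172, 0.003], [-0.172, -0.985, -0.008], [0.004, 0.008, -1.0]]
contact_force: [-0.8, -0.4, 0.2]
opening: 1.0
t 17.6 tcp [ 444.2 -102.9  302.2] yaw -10.0 tilt [ 0.19 -0.49] open 0.999 F [-0.3  0.1  0.4] delta [  -1.    -3.7 -106.2] rv [ 0.5 -0.3 -2. ] j7 -90.6
[[-0.4, 1.5, 53.1, 0.2, -0.1, -1.0], [-0.3, 1.7, 53.1, 0.2, -0.1, -1.0]]
```

View pics/w8.png

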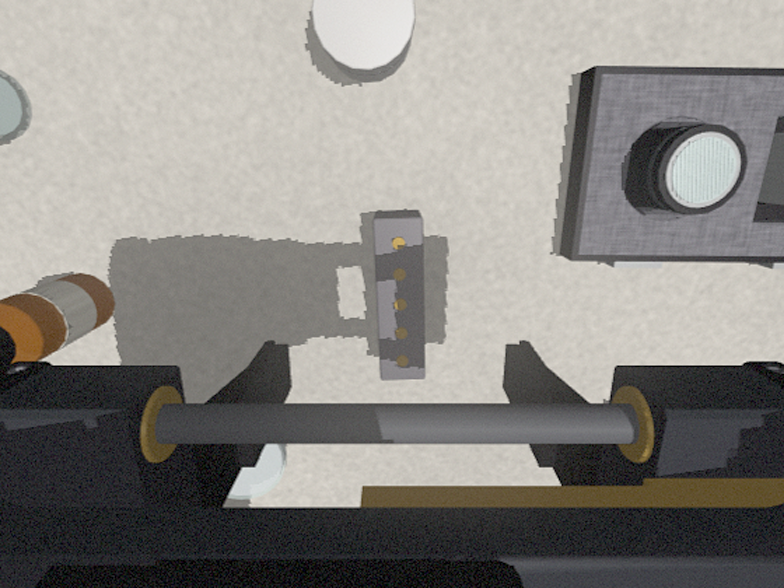

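Run:
```python
from h import *
d=np.load("w8.npz");K,W=d["K"],d["W"]
f=lambda pts:np.array(pts)/1.4-0.2
P=ray(f([(398,243),(400,304),(402.5,361)]),K,W,40)[:,:2]; print(P, np.degrees(np.arctan2(*(P[0]-P[2])[::-1])))
Q=ray(f([(376,218),(421,218),(425,379),(380,379)]),K,W,38)[:,:2]; print(Q.round(1),Q.mean(0))
plan(*P.mean(0),215,-8)
```

```text
[[ 479.0544738  -111.69120595]
 [ 443.54362982 -106.69179111]
 [ 407.46712657 -101.99828252]] -7.7109520165712615
[[ 494.6 -102.1]
 [ 490.3 -126.6]
 [ 392.  -113.5]
 [ 396.9  -86.1]] [ 443.44232054 -107.07265316]
t 17.6 tcp [ 444.2 -102.9  302.2] yaw -10.0 tilt [ 0.19 -0.49] open 0.999 F [-0.3  0.1  0.4] delta [ -0.9  -3.9 -87.2] rv [ 0.5 -0.3 -2. ] j7 -90.6
[[-0.3, 1.6, 43.6, 0.2, -0.1, -1.0], [-0.2, 1.8, 43.6, 0.2, -0.1, -1.0]]
```

```bash
python3 -m pendant '[[0,2,43,0.2,0,-1,1],[0,2,40,0.2,0,-1,0.5],[0,0,0,0,0,0,0.5]]'
python3 - <<'E'
from h import *
plan(443.4,-106.9,197,-7.9,n=1)
E
```

```text
clock: 17.98
tool_pos: [445.2, -110.9, 218.6]
tcp_rot: [[0.991, -0.135, 0.008], [-0.135, -0.991, -0.003], [0.008, 0.002, -1.0]]
contact_force: [-1.0, 0.2, 1.2]
opening: 0.852
t 17.975 tcp [ 445.2 -110.9  218.6] yaw -7.7 tilt [ 0.46 -0.2 ] open 0.852 F [-1.   0.2  1.2] delta [ -1.8   4.  -21.6] rv [ 0.1 -0.5  0.2] j7 -91.2
[[-2.5, -3.8, 21.5, 0.1, -0.5, 0.2]]
```

```bash
python3 -m pendant '[[-2.5,-4,19,0,-0.5,0,0.4],[0,0,0,0,0,0,0.4]]'
python3 - <<'E'
from h import *
plan(443.4,-106.9,197,-7.9,n=1)
E
```

```text
clock: 18.23
tool_pos: [444.5, -107.4, 200.4]
tcp_rot: [[0.991, -0.135, 0.001], [-0.135, -0.991, -0.003], [0.002, 0.003, -1.0]]
contact_force: [0.6, 0.9, -0.4]
opening: 0.716
t 18.225 tcp [ 444.5 -107.4  200.4] yaw -7.8 tilt [ 0.08 -0.18] open 0.716 F [ 0.6  0.9 -0.4] delta [-1.1  0.5 -3.4] rv [ 0.2 -0.1  0.1] j7 -92.8
[[-1.2, -0.4, 3.3, 0.2, -0.1, 0.1]]
```

```bash
python3 -m pendant '[[-1,-0.5,2.5,0,0,0,-1],[0,0,0,0,0,0,-1],[0,0,0,0,0,0,-1],[0,0,0,0,0,0,-1],[0,0,0,0,0,0,-1]]' 40; python3 -m pendant '[[0,0,0,0,0,0,-1]]'
python3 - <<'E'
from h import *
plan(443.4,-106.9,197,-7.9,n=1)
E
```

```text
clock: 18.85
tool_pos: [444.9, -106.8, 200.2]
tcp_rot: [[0.991, -0.134, 0.006], [-0.134, -0.991, -0.005], [0.007, 0.004, -1.0]]
contact_force: [-0.6, 1.1, -1.3]
opening: 0.318
clock: 18.98
tool_pos: [444.9, -106.9, 200.2]
tcp_rot: [[0.991, -0.135, 0.006], [-0.134, -0.991, -0.005], [0.007, 0.004, -1.0]]
contact_force: [0.9, 0.3, -0.6]
opening: 0.322
t 18.975 tcp [ 444.9 -106.9  200.2] yaw -7.7 tilt [ 0.34 -0.3 ] open 0.322 F [ 0.9  0.3 -0.6] delta [-1.5 -0.  -3.2] rv [ 0.3 -0.4  0.2] j7 -92.9
[[-1.5, 0.2, 3.1, 0.3, -0.4, 0.2]]
```

```bash
python3 -m pendant '[[0,0,-30,0,0,0,-1],[0,0,-55,0,0,0,-1],[0,0,-50,0,0,0,-1]]'
python3 - <<'E'
from h import *
plan(434.8,270,335,79.7,rstep=9.8)
E
```

```text
clock: 19.35
tool_pos: [441.9, -106.1, 333.8]
tcp_rot: [[0.991, -0.134, -0.005], [-0.134, -0.991, -0.0], [-0.005, 0.001, -1.0]]
contact_force: [0.7, -0.7, -1.3]
opening: 0.32
t 19.35 tcp [ 441.9 -106.1  333.8] yaw -7.7 tilt [-0.27 -0.03] open 0.32 F [ 0.7 -0.7 -1.3] delta [ -7.1 376.1   1.2] rv [ -0.2   0.3 -87.4] j7 -86.5
[[-6.4, -41.3, -0.1, -0.0, 0.0, -9.7], [0.7, -41.8, -0.2, -0.0, 0.0, -9.7], [7.7, -41.1, -0.2, -0.0, 0.0, -9.7], [14.5, -39.2, -0.2, -0.0, 0.0, -9.7], [20.9, -36.2, -0.2, -0.0, 0.0, -9.7]]
[[26.7, -32.1, -0.2, -0.0, 0.0, -9.7], [31.8, -27.2, -0.2, -0.0, 0.0, -9.7], [35.9, -21.4, -0.2, -0.0, 0.0, -9.7], [39.0, -15.0, -0.1, -0.0, 0.0, -9.7]]
```

```bash
python3 -m pendant '[[-6,-41,0,0,0,-9.7,-1],[1,-42,0,0,0,-9.7,-1],[8,-41,0,0,0,-9.7,-1],[14.5,-39,0,0,0,-9.7,-1],[21,-36,0,0,0,-9.7,-1]]'; python3 -m pendant '[[27,-32,0,0,0,-9.7,-1],[32,-27,0,0,0,-9.7,-1],[36,-21,0,0,0,-9.7,-1],[34,-14,0,0,0,-9.3,-1],[0,0,0,0,0,0,-1]]'
python3 - <<'E'
from h import *
im,K,W=cam("wrist");im,K,W=cam("wrist"); save(im,"w9.png",1.4,0.6); np.savez("w9.npz",K=K,W=W)
plan(434.8,296,240,79.7)
E
```

```text
clock: 19.98
tool_pos: [438.8, 104.5, 337.7]
tcp_rot: [[0.745, 0.667, 0.005], [0.667, -0.745, -0.005], [0.0, 0.008, -1.0]]
contact_force: [0.3, -0.8, -1.5]
opening: 0.318
clock: 20.6
tool_pos: [429.0, 274.5, 336.2]
tcp_rot: [[0.141, 0.99, 0.005], [0.99, -0.141, -0.005], [-0.004, 0.006, -1.0]]
contact_force: [0.6, -0.2, -1.3]
opening: 0.323
t 20.7 tcp [430.1 271.4 335.8] yaw 81.5 tilt [ 0.3  -0.44] open 0.318 F [-0.2 -0.2 -1.4] delta [  4.7  24.6 -95.8] rv [0.4 0.4 1.8] j7 -50.1
[[12.8, 0.2, 47.8, 0.2, 0.2, 0.9], [12.7, 0.2, 47.9, 0.2, 0.2, 0.9]]
```

View pics/w9.png

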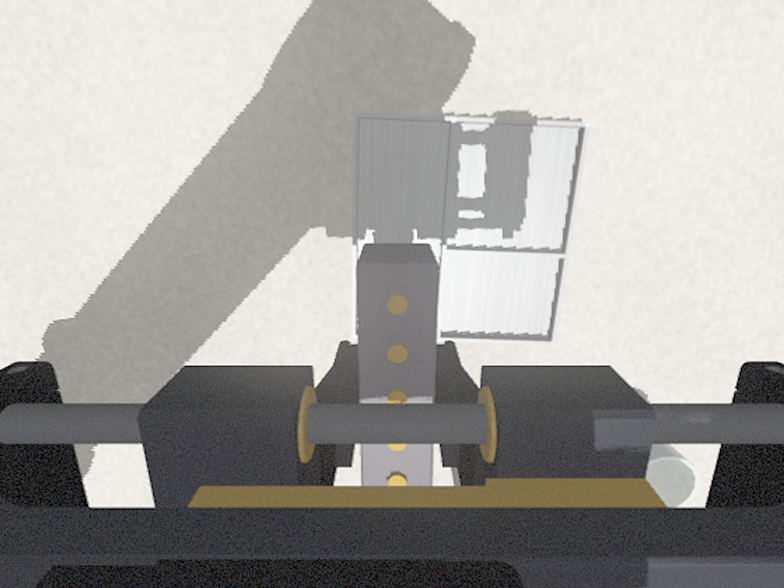

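Run:
```python
from h import *
d=np.load("w9.npz");K,W=d["K"],d["W"]
f=lambda pts:np.array(pts)/1.4-0.2
C=ray(f([(358,117),(584,123),(551,340)]),K,W,12)[:,:2]
print(C.round(1),np.linalg.norm(C[0]-C[1]),np.linalg.norm(C[1]-C[2]))
c=(C[0]+C[2])/2
v=C[1]-C[0];w=C[1]-C[2];print("centre",c,"yaw",np.degrees(np.arctan2(v[1],v[0])),np.degrees(np.arctan2(-w[0],w[1])))
a=np.radians(-10.3);R=np.array([[np.cos(a),-np.sin(a)],[np.sin(a),np.cos(a)]])
for p in [(31.5,33.5),(31.5,-43.5),(-43.5,0)]: print(p,c+R@p)
```

```text
[[421.6 378. ]
 [565.7 353.4]
 [538.3 203.2]] 146.1710322192272 152.57766952967518
centre [479.97126174 290.63041242] yaw -9.713630612704488 -10.330579519553982
(31.5, 33.5) [516.95351464 317.95829142]
(31.5, -43.5) [503.18574408 242.1991435 ]
(-43.5, 0) [437.17226259 298.40830878]
```

```bash
python3 -m pendant '[[13,0,45,0.2,0.2,0.9,-1],[13,0,45,0.2,0.2,0.9,-1],[0,0,0,0,0,0,-1]]'
python3 - <<'E'
from h import *
plan(436,298,220,79.7)
im,K,W=cam("side"); save(im,"s4.png",5,0.5,(110,240,260,350))
E
```

```text
clock: 21.08
tool_pos: [437.7, 291.8, 243.8]
tcp_rot: [[0.191, 0.982, 0.002], [0.982, -0.191, -0.004], [-0.004, 0.003, -1.0]]
contact_force: [-0.2, -0.3, -0.6]
opening: 0.318
t 21.075 tcp [437.7 291.8 243.8] yaw 79.0 tilt [ 0.14 -0.23] open 0.318 F [-0.2 -0.3 -0.6] delta [ -1.7   6.2 -23.8] rv [ 0.2  0.2 -0.7] j7 -61.3
[[5.9, -2.9, 23.7, 0.2, 0.2, -0.7]]
```

View pics/s4.png

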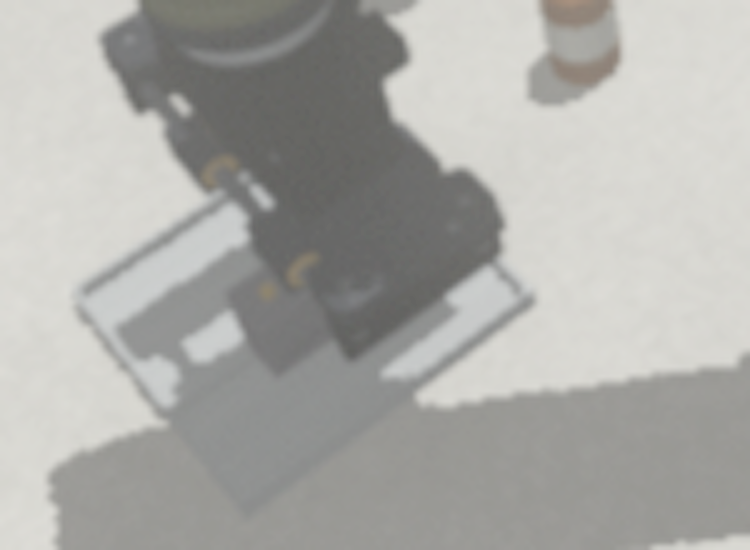

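```bash
python3 -m pendant '[[5.5,-2.5,22,0.2,0.2,-0.7,-1],[0,0,0,0,0,0,-1]]'
python3 - <<'E'
from h import *
plan(436,298,204,79.7)
E
```

```text
clock: 21.38
tool_pos: [439.6, 296.4, 227.2]
tcp_rot: [[0.183, 0.983, 0.009], [0.983, -0.183, 0.001], [0.002, 0.009, -1.0]]
contact_force: [0.2, 1.0, -0.7]
opening: 0.317
t 21.375 tcp [439.6 296.4 227.2] yaw 79.4 tilt [0.51 0.05] open 0.317 F [ 0.2  1.  -0.7] delta [ -3.6   1.6 -23.2] rv [ 0.5 -0.1 -0.3] j7 -62.5
[[0.8, -4.0, 23.2, 0.5, -0.1, -0.3]]
```

```bash
python3 -m pendant '[[0.8,-4,16,0.5,0,-0.3,-1],[0,0,0,0,0,0,-1]]'
python3 - <<'E'
from h import *
plan(436,298,203,79.7)
E
```

```text
clock: 21.62
tool_pos: [437.4, 297.4, 213.4]
tcp_rot: [[0.18, 0.984, 0.005], [0.984, -0.18, 0.003], [0.004, 0.004, -1.0]]
contact_force: [1.1, 0.2, -1.7]
opening: 0.32
t 21.625 tcp [437.4 297.4 213.4] yaw 79.6 tilt [0.28 0.16] open 0.32 F [ 1.1  0.2 -1.7] delta [ -1.4   0.6 -10.4] rv [ 0.2 -0.2 -0.1] j7 -63.3
[[0.3, -1.5, 10.4, 0.2, -0.2, -0.1]]
```

```bash
python3 -m pendant '[[0.3,-1.5,7,0.2,0,0,-1],[0,0,1,0,0,0,-1]]'; python3 -m pendant '[[0,0,2,0,0,0,-1],[0,0,0,0,0,0,-1]]';  python3 - <<'E'
from h import *
plan(436,298,203,79.7)
E
```

```text
clock: 21.88
tool_pos: [436.4, 298.0, 205.9]
tcp_rot: [[0.181, 0.984, 0.003], [0.984, -0.181, 0.004], [0.004, 0.002, -1.0]]
contact_force: [-0.2, 0.1, -2.0]
opening: 0.32
clock: 22.12
tool_pos: [436.4, 298.1, 203.9]
tcp_rot: [[0.181, 0.984, 0.003], [0.984, -0.181, 0.004], [0.004, 0.002, -1.0]]
contact_force: [0.2, -1.3, -2.3]
opening: 0.319
t 22.125 tcp [436.4 298.1 203.9] yaw 79.6 tilt [0.17 0.23] open 0.319 F [ 0.2 -1.3 -2.3] delta [-0.4 -0.1 -0.9] rv [ 0.1 -0.3 -0.1] j7 -63.9
[[-0.2, -0.4, 0.9, 0.1, -0.3, -0.1]]
```

```bash
python3 -m pendant '[[0,0,2,0,0,0,-1],[0,0,0,0,0,0,-1]]'; python3 -m pendant '[[0,0,0,0,0,0,0.1],[0,0,0,0,0,0,0.1],[0,0,-3,0,0,0,0.1],[0,0,-40,0,0,0,0.1],[0,0,-55,0,0,0,1]]';  python3 - <<'E'
from h import *
im,K,W=cam("wrist"); save(im,"w10.png",1.4,0.6); np.savez("w10.npz",K=K,W=W)
plan(590.7,-114,320,90)
E
```

```text
clock: 22.38
tool_pos: [436.8, 298.8, 203.5]
tcp_rot: [[0.18, 0.984, 0.004], [0.984, -0.18, 0.003], [0.004, 0.003, -1.0]]
contact_force: [0.5, -0.1, -1.7]
opening: 0.321
clock: 23.0
tool_pos: [435.5, 297.1, 300.2]
tcp_rot: [[0.18, 0.984, -0.004], [0.984, -0.18, 0.001], [0.0, -0.004, -1.0]]
contact_force: [0.3, -0.6, 0.4]
opening: 0.598
t 23.05 tcp [437.  299.7 307.7] yaw 79.7 tilt [0.37 0.34] open 0.633 F [1.9 3.3 3.4] delta [ 153.7 -413.7   12.3] rv [  0.3  -0.4 -10.3] j7 -57.7
[[-42.2, 25.0, -1.5, 0.0, -0.0, -1.1], [-42.6, 24.2, -1.5, 0.0, -0.0, -1.1], [-43.1, 23.3, -1.5, 0.0, -0.0, -1.1], [-43.6, 22.5, -1.5, 0.0, -0.0, -1.1], [-44.0, 21.6, -1.5, 0.0, -0.0, -1.1]]
[[-44.5, 20.7, -1.4, 0.0, -0.0, -1.1], [-44.9, 19.8, -1.4, 0.0, -0.0, -1.1], [-45.2, 18.9, -1.4, 0.0, -0.0, -1.1], [-45.6, 18.0, -1.4, 0.0, -0.0, -1.1]]
```

View pics/w10.png

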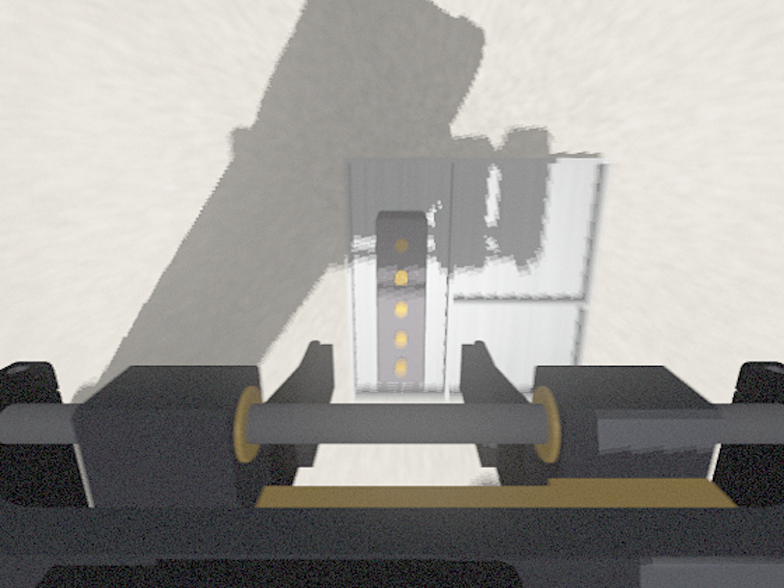

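Run:
```python
from h import *
d=np.load("w10.npz");K,W=d["K"],d["W"]
f=lambda pts:np.array(pts)/1.4-0.2
b=ray(f([(401,309)]),K,W,43)[0,:2]; C=ray(f([(348,159),(606,159),(355,395)]),K,W,12)[:,:2]; print(b,C)
a=np.radians(-10.3);R=np.array([[np.cos(a),-np.sin(a)],[np.sin(a),np.cos(a)]])
for c in [(C[1]+C[2])/2,(478.8,289.5)]: print(c,"bar in tray",R.T@(b-c))
```

```text
[436.21194571 294.35549546] [[420.45008675 380.49295138]
 [568.53111654 353.41527867]
 [392.2389701  227.61240706]]
[480.38504332 290.51384287] bar in tray [-44.14814581  -4.11850319]
(478.8, 289.5) bar in tray [-42.76992275  -2.83758911]
```

Run:
```python
from h import *
plan(590.7,-117,312,82)
```

```text
t 23.05 tcp [437.  299.7 307.7] yaw 79.7 tilt [0.37 0.34] open 0.633 F [1.9 3.3 3.4] delta [ 153.7 -416.7    4.3] rv [ 0.3 -0.4 -2.3] j7 -57.7
[[-42.5, 25.1, -0.6, 0.0, -0.0, -0.3], [-42.6, 24.9, -0.6, 0.0, -0.0, -0.3], [-42.7, 24.7, -0.6, 0.0, -0.0, -0.3], [-42.8, 24.5, -0.6, 0.0, -0.0, -0.3], [-42.9, 24.3, -0.6, 0.0, -0.0, -0.3]]
[[-43.0, 24.1, -0.6, 0.0, -0.0, -0.3], [-43.2, 23.9, -0.5, 0.0, -0.0, -0.3], [-43.3, 23.7, -0.5, 0.0, -0.0, -0.3], [-43.4, 23.5, -0.5, 0.0, -0.0, -0.3]]
```

```bash
python3 -m pendant '[[-43,25,-1,0,0,-0.3,1],[-43,25,-1,0,0,-0.3,1],[-43,25,-1,0,0,-0.3,1],[-43,24,0,0,0,-0.3,1],[-43,24,0,0,0,-0.3,1]]'>/dev/null; python3 -m pendant '[[-43,24,0,0,0,-0.3,1],[-43,24,0,0,0,-0.3,1],[-43,24,0,0,0,-0.3,1],[-38,21,0,0,0,-0.3,1],[0,0,0,0,0,0,1]]'
python3 - <<'E'
from h import *
im,K,W=cam("wrist");im,K,W=cam("wrist"); save(im,"w11.png",1.4,0.6); np.savez("w11.npz",K=K,W=W)
plan(590.7,-114,212,82)
E
```

```text
clock: 24.3
tool_pos: [596.6, -122.6, 314.1]
tcp_rot: [[0.128, 0.992, 0.02], [0.992, -0.128, 0.006], [0.009, 0.019, -1.0]]
contact_force: [-0.2, -0.1, -0.7]
opening: 1.001
t 24.4 tcp [ 596.1 -117.8  314.4] yaw 83.0 tilt [1.13 0.48] open 1.004 F [-0.  -0.2  0.6] delta [  -5.4    3.8 -102.4] rv [ 1.1 -0.6  1. ] j7 -8.7
[[1.0, -3.9, 51.2, 0.5, -0.3, 0.5], [1.3, -3.4, 51.2, 0.5, -0.3, 0.5]]
```

View pics/w11.png

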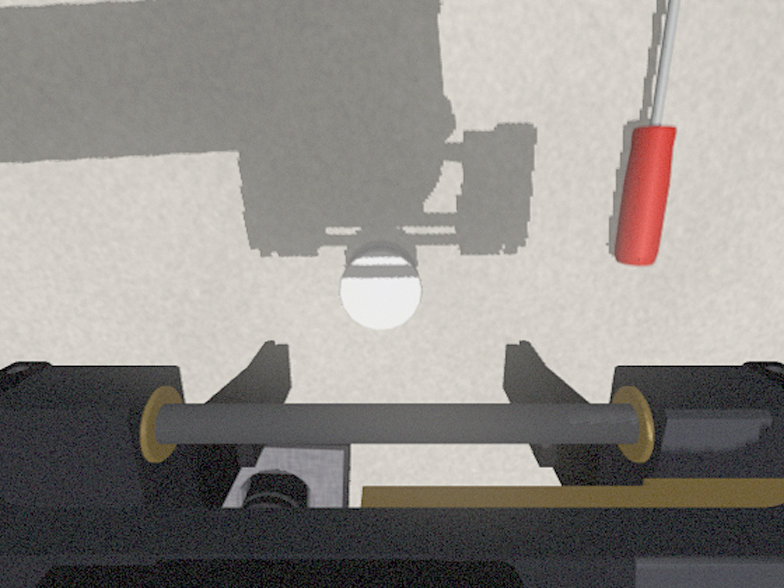

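Run:
```python
from h import *
d=np.load("w11.npz");K,W=d["K"],d["W"]
f=lambda pts:np.array(pts)/1.4-0.2
print(ray(f([(381,290),(341,290),(421,290),(381,330)]),K,W,42)[:,:2].round(1))
plan(590.8,-114,222,82)
```

```text
[[ 592.7 -112.6]
 [ 568.9 -109.5]
 [ 616.5 -115.7]
 [ 589.2 -138. ]]
t 24.4 tcp [ 596.1 -117.8  314.4] yaw 83.0 tilt [1.13 0.48] open 1.004 F [-0.  -0.2  0.6] delta [ -5.3   3.8 -92.4] rv [ 1.1 -0.6  1. ] j7 -8.7
[[1.1, -3.7, 46.2, 0.5, -0.3, 0.5], [1.3, -3.3, 46.2, 0.5, -0.3, 0.5]]
```

```bash
python3 -m pendant '[[1,-3,45,0.5,-0.3,0.5,1],[1,-3,45,0.5,-0.3,0.5,1],[0,0,0,0,0,0,1]]'
python3 - <<'E'
from h import *
plan(591.7,-113.3,198,82,n=1)
E
```

```text
clock: 24.78
tool_pos: [591.8, -108.8, 224.4]
tcp_rot: [[0.132, 0.991, 0.004], [0.991, -0.132, 0.001], [0.002, 0.004, -1.0]]
contact_force: [0.4, 0.2, 0.3]
opening: 1.0
t 24.775 tcp [ 591.8 -108.8  224.4] yaw 82.4 tilt [0.22 0.06] open 1.0 F [0.4 0.2 0.3] delta [ -0.1  -4.5 -26.4] rv [ 0.2 -0.1  0.4] j7 -13.3
[[-4.5, 0.4, 26.4, 0.2, -0.1, 0.4]]
```

```bash
python3 -m pendant '[[-4.5,0,24,0.2,0,0.4,0.7],[0,0,0,0,0,0,0.7]]'
python3 - <<'E'
from h import *
plan(591.7,-113.3,198,82,n=1)
E
```

```text
clock: 25.02
tool_pos: [592.4, -111.9, 202.2]
tcp_rot: [[0.137, 0.991, 0.004], [0.991, -0.137, 0.001], [0.001, 0.004, -1.0]]
contact_force: [0.1, -0.4, -0.1]
opening: 0.879
t 25.025 tcp [ 592.4 -111.9  202.2] yaw 82.1 tilt [0.24 0.05] open 0.879 F [ 0.1 -0.4 -0.1] delta [-0.7 -1.4 -4.2] rv [ 0.2 -0.1  0.1] j7 -14.2
[[-1.5, -0.5, 4.2, 0.2, -0.1, 0.1]]
```

```bash
python3 -m pendant '[[-1.5,-0.5,3,0.2,0,0,-1],[0,0,0,0,0,0,-1],[0,0,0,0,0,0,-1],[0,0,0,0,0,0,-1]]' 35
python3 - <<'E'
from h import *
plan(591.7,-113.3,198,82,n=1)
E
```

```text
clock: 25.52
tool_pos: [593.2, -113.4, 202.4]
tcp_rot: [[0.137, 0.991, 0.006], [0.991, -0.137, 0.0], [0.001, 0.006, -1.0]]
contact_force: [-0.2, 0.0, -2.7]
opening: 0.562
t 25.525 tcp [ 593.2 -113.4  202.4] yaw 82.1 tilt [0.33 0.01] open 0.562 F [-0.2  0.  -2.7] delta [-1.5  0.1 -4.4] rv [ 0.3 -0.1  0.1] j7 -14.1
[[-0.1, -1.5, 4.4, 0.3, -0.1, 0.1]]
```

```bash
python3 -m pendant '[[0,0,-30,0.2,0,0,-1],[0,0,-50,0,0,0,-1],[0,0,-45,0,0,0,-1]]'
python3 - <<'E'
from h import *
plan(515.7,316.7,320,79.7)
E
```

```text
clock: 25.9
tool_pos: [591.0, -113.8, 325.8]
tcp_rot: [[0.137, 0.991, -0.007], [0.991, -0.137, 0.004], [0.003, -0.008, -1.0]]
contact_force: [0.8, 0.6, -1.0]
opening: 0.564
t 25.9 tcp [ 591.  -113.8  325.8] yaw 82.1 tilt [-0.41  0.2 ] open 0.564 F [ 0.8  0.6 -1. ] delta [-75.3 430.5  -5.8] rv [-0.4 -0.1  2.4] j7 -9.8
[[52.0, -16.7, 1.0, -0.1, -0.0, 0.3], [51.9, -17.0, 1.0, -0.1, -0.0, 0.3], [51.8, -17.3, 0.9, -0.1, -0.0, 0.3], [51.7, -17.5, 0.9, -0.1, -0.0, 0.3], [51.6, -17.8, 0.9, -0.1, -0.0, 0.3]]
[[51.6, -18.1, 0.8, -0.1, -0.0, 0.3], [51.5, -18.3, 0.8, -0.1, -0.0, 0.3], [51.4, -18.6, 0.8, -0.1, -0.0, 0.3]]
```

```bash
python3 -m pendant '[[52,-17,0,0,0,0.3,-1],[52,-17,0,0,0,0.3,-1],[52,-17,0,0,0,0.3,-1],[52,-17.5,0,0,0,0.3,-1],[52,-18,0,0,0,0.3,-1]]'>/dev/null; python3 -m pendant '[[51.5,-18,0,0,0,0.3,-1],[51.5,-18,0,0,0,0.3,-1],[45,-17,0,0,0,0.3,-1],[0,0,0,0,0,0,-1]]'
python3 - <<'E'
from h import *
plan(515.7,316.7,235,79.7)
E
```

```text
clock: 27.02
tool_pos: [516.7, 322.6, 331.8]
tcp_rot: [[0.185, 0.983, 0.005], [0.983, -0.185, 0.002], [0.003, 0.005, -1.0]]
contact_force: [-0.4, -0.3, -1.2]
opening: 0.565
t 27.025 tcp [516.7 322.6 331.8] yaw 79.4 tilt [0.29 0.11] open 0.565 F [-0.4 -0.3 -1.2] delta [ -1.   -5.9 -96.8] rv [ 0.3 -0.2 -0.3] j7 -58.8
[[-3.1, -0.1, 48.4, 0.1, -0.1, -0.2], [-3.1, -0.0, 48.4, 0.1, -0.1, -0.2]]
```

```bash
python3 -m pendant '[[-3,0,46,0.2,0,-0.2,-1],[-3,0,46,0.1,0,-0.1,-1],[0,0,0,0,0,0,-1]]'
python3 - <<'E'
from h import *
im,K,W=cam("wrist");im,K,W=cam("wrist"); save(im,"w12.png",1.4,0.6); np.savez("w12.npz",K=K,W=W)
plan(515.7,316.7,206,79.7,n=1)
E
```

```text
clock: 27.4
tool_pos: [516.9, 315.8, 238.4]
tcp_rot: [[0.18, 0.984, 0.002], [0.984, -0.18, 0.002], [0.002, 0.002, -1.0]]
contact_force: [0.7, 0.3, -1.1]
opening: 0.562
t 27.5 tcp [518.2 317.7 242.6] yaw 79.6 tilt [0.49 0.36] open 0.566 F [-0.3 -0.2  0.5] delta [ -2.5  -1.  -36.6] rv [ 0.4 -0.4 -0.1] j7 -61.2
[[-1.7, -2.6, 36.6, 0.4, -0.4, -0.1]]
```

View pics/w12.png

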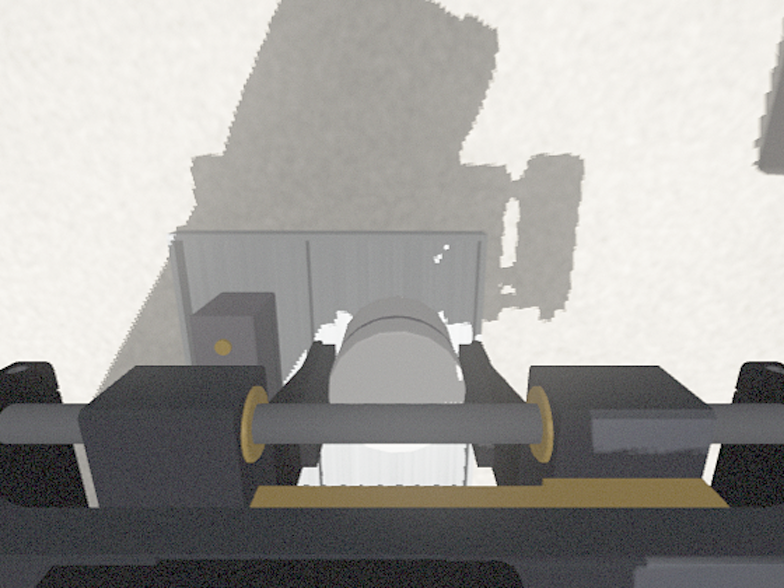

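```bash
python3 -m pendant '[[-1.5,-2.5,25,0.4,-0.3,0,-1],[0,0,0,0,0,0,-1]]'
python3 - <<'E'
from h import *
plan(515.7,316.7,206,79.7,n=1)
E
```

```text
clock: 27.75
tool_pos: [517.0, 317.1, 219.4]
tcp_rot: [[0.181, 0.983, 0.005], [0.983, -0.181, 0.004], [0.005, 0.004, -1.0]]
contact_force: [0.1, -0.4, -1.4]
opening: 0.566
t 27.75 tcp [517.  317.1 219.4] yaw 79.6 tilt [0.29 0.23] open 0.566 F [ 0.1 -0.4 -1.4] delta [ -1.3  -0.4 -13.4] rv [ 0.2 -0.3 -0.1] j7 -62.1
[[-0.7, -1.2, 13.4, 0.2, -0.3, -0.1]]
```

```bash
python3 -m pendant '[[-0.7,-1,10,0.2,-0.3,0,-1],[0,0,2,0,0,0,-1],[0,0,1,0,0,0,-1],[0,0,0,0,0,0,-1]]'
python3 - <<'E'
from h import *
plan(515.7,316.7,206,79.7,n=1)
E
```

```text
clock: 28.25
tool_pos: [516.4, 317.3, 207.0]
tcp_rot: [[0.181, 0.984, 0.003], [0.984, -0.181, 0.0], [0.001, 0.003, -1.0]]
contact_force: [-0.2, 0.5, -1.2]
opening: 0.563
t 28.25 tcp [516.4 317.3 207. ] yaw 79.6 tilt [0.16 0.02] open 0.563 F [-0.2  0.5 -1.2] delta [-0.7 -0.6 -1. ] rv [ 0.1 -0.1 -0.1] j7 -62.7
[[-0.7, -0.6, 1.0, 0.1, -0.1, -0.1]]
```

```bash
python3 -m pendant '[[0,0,2,0,0,0,-1],[0,0,0,0,0,0,-1],[0,0,1,0,0,0,-1],[0,0,0,0,0,0,-1]]'
python3 - <<'E'
from h import *
plan(515.7,316.7,206,79.7,n=1)
E
```

```text
clock: 28.75
tool_pos: [516.7, 317.7, 205.2]
tcp_rot: [[0.181, 0.984, 0.004], [0.984, -0.181, 0.001], [0.002, 0.004, -1.0]]
contact_force: [-0.4, 0.5, -0.8]
opening: 0.561
t 28.75 tcp [516.7 317.7 205.2] yaw 79.6 tilt [0.24 0.04] open 0.561 F [-0.4  0.5 -0.8] delta [-1.  -1.   0.8] rv [ 0.2 -0.1 -0.1] j7 -62.9
[[-1.1, -0.8, -0.8, 0.2, -0.1, -0.1]]
```

Contact height is reached. Release, rise and look.

```bash
python3 -m pendant '[[0,0,1,0,0,0,-1],[0,0,0,0,0,0,0.6],[0,0,0,0,0,0,0.6],[0,0,-5,0,0,0,0.6],[0,0,-40,0,0,0,0.8]]'; python3 -m pendant '[[0,0,-50,0,0,0,1],[-50,0,0,0,0,0,1]]'
python3 - <<'E'
from h import *
plan(470,98,340,79.7)
im,K,W=cam("wrist");im,K,W=cam("wrist"); save(im,"w13.png",1.4,0.6); np.savez("w13.npz",K=K,W=W)
E
```

```text
clock: 29.38
tool_pos: [515.7, 316.7, 247.8]
tcp_rot: [[0.181, 0.984, -0.001], [0.984, -0.181, -0.002], [-0.002, -0.001, -1.0]]
contact_force: [0.4, -0.2, -0.1]
opening: 0.837
clock: 29.62
tool_pos: [506.6, 271.8, 303.1]
tcp_rot: [[0.174, 0.985, 0.004], [0.985, -0.174, 0.005], [0.005, 0.003, -1.0]]
contact_force: [-0.2, -0.7, -0.1]
opening: 0.986
t 29.625 tcp [506.6 271.8 303.1] yaw 80.0 tilt [0.24 0.27] open 0.986 F [-0.2 -0.7 -0.1] delta [ -36.6 -173.8   36.9] rv [ 0.2 -0.3  0.3] j7 -53.8
[[-44.3, -1.4, -9.5, 0.0, -0.1, 0.1], [-44.3, -1.4, -9.4, 0.0, -0.1, 0.1], [-44.3, -1.3, -9.3, 0.0, -0.1, 0.1], [-44.4, -1.3, -9.3, 0.0, -0.1, 0.1]]
```

View pics/w13.png

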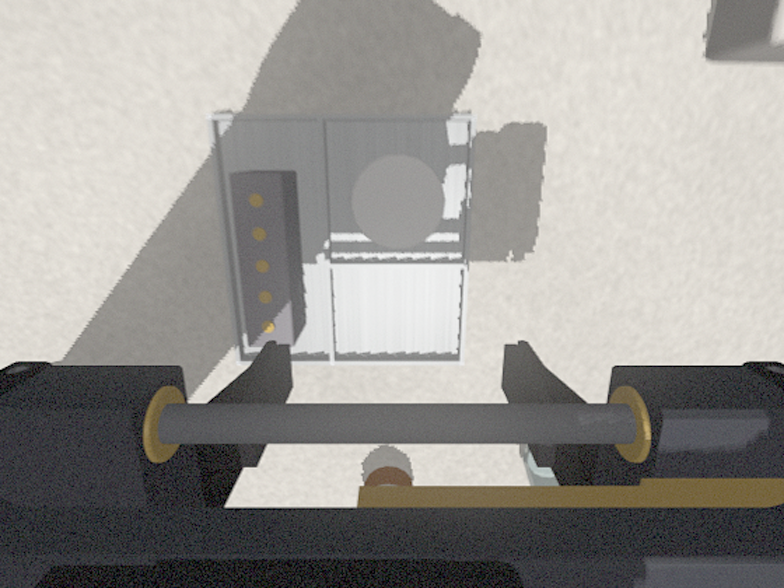

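Run:
```python
from h import *
d=np.load("w13.npz");K,W=d["K"],d["W"]
f=lambda pts:np.array(pts)/1.4-0.2
C=ray(f([(212,115),(471,115),(463,362),(240,360)]),K,W,12)[:,:2]; c=C.mean(0)
print(C.round(1),c,[np.linalg.norm(C[i]-C[(i+1)%4]).round(1) for i in range(4)])
j=ray(f([(397,200)]),K,W,45)[0,:2];b=ray(f([(262,266)]),K,W,43)[0,:2]
a=np.radians(-10.3);R=np.array([[np.cos(a),-np.sin(a)],[np.sin(a),np.cos(a)]])
print("jar",R.T@(j-c),"bar",R.T@(b-c), "narrow",c+R@[31.5,-43.5])
plan(470,96,345,79.7)
```

```text
[[422.5 379.9]
 [566.4 353.1]
 [540.6 201. ]
 [393.9 229.9]] [480.8428493  290.98557717] [np.float64(146.3), np.float64(154.3), np.float64(149.5), np.float64(152.7)]
jar [30.97509128 32.68781118] bar [-43.81503981  -3.06251545] narrow [504.05733163 242.55430824]
t 29.725 tcp [507.3 262.4 298.6] yaw 79.3 tilt [-0.12 -0.44] open 0.993 F [-0.7 -1.7 -0.6] delta [ -37.3 -166.4   46.4] rv [-0.   0.5 -0.4] j7 -53.9
[[-42.7, -1.4, -11.3, -0.0, 0.1, -0.1], [-42.7, -1.5, -11.3, -0.0, 0.1, -0.1], [-42.6, -1.6, -11.4, -0.0, 0.1, -0.1], [-42.6, -1.7, -11.5, -0.0, 0.1, -0.1]]
```

```bash
python3 -m pendant '[[-43,-1.5,-14,0,0,0,1],[-43,-1.5,-11,0,0,0,1],[-43,-1.5,-11,0,0,0,1],[-37,-1.5,-9,0,0,0,1],[0,0,0,0,0,0,1]]'
python3 - <<'E'
from h import *
im,K,W=cam("wrist");im,K,W=cam("wrist"); save(im,"w14.png",1.4,0.6); np.savez("w14.npz",K=K,W=W)
plan(470,100,345,79.7)
E
```

```text
clock: 30.35
tool_pos: [469.3, 96.1, 345.6]
tcp_rot: [[0.187, 0.982, -0.002], [0.982, -0.187, -0.007], [-0.008, -0.001, -1.0]]
contact_force: [0.3, 0.4, 0.3]
opening: 1.003
t 30.45 tcp [469.3  99.1 345.2] yaw 79.5 tilt [-0.16 -0.29] open 1.001 F [-0.3 -0.1  0.4] delta [ 0.7  0.9 -0.2] rv [-0.1  0.3 -0.2] j7 -26.9
[[1.0, 0.5, 0.2, -0.1, 0.3, -0.2]]
```

View pics/w14.png

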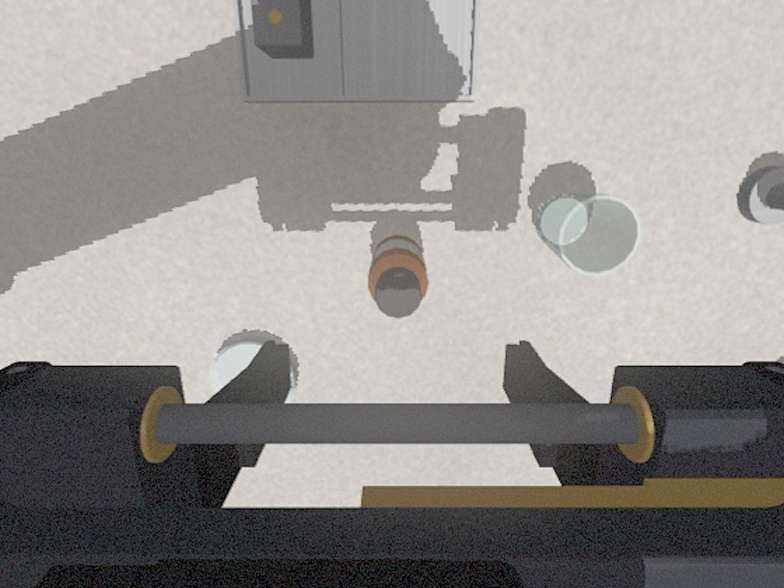

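Run:
```python
from h import *
d=np.load("w14.npz");K,W=d["K"],d["W"]
f=lambda pts:np.array(pts)/1.4-0.2
print(ray(f([(398,294),(375,294),(421,294)]),K,W,90)[:,:2].round(1), "beaker",ray(f([(599,234)]),K,W,65)[:,:2].round(1))
plan(470,100,250,79.7)
```

```text
[[470.5 102.9]
 [457.8 105.3]
 [483.2 100.5]] beaker [[593.6 109.8]]
t 30.45 tcp [469.3  99.1 345.2] yaw 79.5 tilt [-0.16 -0.29] open 1.001 F [-0.3 -0.1  0.4] delta [  0.7   0.9 -95.2] rv [-0.1  0.3 -0.2] j7 -26.9
[[0.8, 0.4, 47.6, -0.1, 0.2, -0.1], [0.6, 0.3, 47.6, -0.1, 0.2, -0.1]]
```

```bash
python3 -m pendant '[[1.5,0.3,45,0,0.2,0,1],[1.5,0,45,0,0.1,0,1],[0,0,0,0,0,0,1]]'
python3 - <<'E'
from h import *
plan(470,101.8,211,79.7,n=1)
E
```

```text
clock: 30.82
tool_pos: [470.6, 106.6, 253.7]
tcp_rot: [[0.176, 0.984, 0.0], [0.984, -0.176, 0.004], [0.003, -0.001, -1.0]]
contact_force: [0.3, 0.5, -0.3]
opening: 0.997
t 30.825 tcp [470.6 106.6 253.7] yaw 79.9 tilt [0.  0.2] open 0.997 F [ 0.3  0.5 -0.3] delta [ -0.6  -4.8 -42.7] rv [-0.  -0.2  0.2] j7 -33.4
[[-5.0, 0.3, 42.7, -0.0, -0.2, 0.2]]
```

```bash
python3 -m pendant '[[-5,0,37,0,-0.2,0.2,0.6],[0,0,0,0,0,0,0.6]]'
python3 - <<'E'
from h import *
plan(470,101.8,211,79.7,n=1)
E
```

```text
clock: 31.08
tool_pos: [471.2, 104.5, 218.8]
tcp_rot: [[0.175, 0.984, 0.002], [0.984, -0.175, 0.002], [0.003, 0.002, -1.0]]
contact_force: [1.2, -0.0, 0.9]
opening: 0.861
t 31.075 tcp [471.2 104.5 218.8] yaw 79.9 tilt [0.12 0.13] open 0.861 F [ 1.2 -0.   0.9] delta [-1.2 -2.7 -7.8] rv [ 0.1 -0.1  0.2] j7 -36.0
[[-2.9, -0.7, 7.8, 0.1, -0.1, 0.2]]
```

```bash
python3 -m pendant '[[-3,-0.7,5.5,0.1,0,0.2,-1],[0,0,0,0,0,0,-1],[0,0,0,0,0,0,-1],[0,0,0,0,0,0,-1],[0,0,0,0,0,0,-1]]' 30
python3 - <<'E'
from h import *
plan(470,101.8,211,79.7,n=1)
E
```

```text
clock: 31.7
tool_pos: [472.5, 103.5, 218.9]
tcp_rot: [[0.178, 0.984, 0.009], [0.984, -0.178, 0.003], [0.005, 0.008, -1.0]]
contact_force: [-0.1, -0.1, -1.6]
opening: 0.431
t 31.7 tcp [472.5 103.5 218.9] yaw 79.8 tilt [0.51 0.18] open 0.431 F [-0.1 -0.1 -1.6] delta [-2.5 -1.7 -7.9] rv [ 0.5 -0.3  0. ] j7 -36.1
[[-2.2, -2.2, 7.8, 0.5, -0.3, 0.0]]
```

```bash
python3 -m pendant '[[0,0,-25,0.3,-0.2,0,-1],[0,0,-45,0,0,0,-1]]'
python3 - <<'E'
from h import *
plan(503,241.8,290,79.7,step=40)
E
```

```text
clock: 31.95
tool_pos: [470.5, 102.5, 287.0]
tcp_rot: [[0.178, 0.984, -0.005], [0.984, -0.178, 0.001], [0.0, -0.005, -1.0]]
contact_force: [1.1, 0.4, -0.7]
opening: 0.431
t 31.95 tcp [470.5 102.5 287. ] yaw 79.8 tilt [-0.3   0.06] open 0.431 F [ 1.1  0.4 -0.7] delta [ 32.5 139.3   3. ] rv [-0.3 -0.   0.1] j7 -30.7
[[35.7, 1.8, -0.8, -0.1, -0.0, 0.0], [35.7, 1.8, -0.8, -0.1, -0.0, 0.0], [35.7, 1.8, -0.8, -0.1, -0.0, 0.0], [35.7, 1.8, -0.8, -0.1, -0.0, 0.0]]
```

```bash
python3 -m pendant '[[36,2,0,0,0,0,-1],[36,2,0,0,0,0,-1],[36,2,0,0,0,0,-1],[31,2,0,0,0,0,-1],[0,0,0,0,0,0,-1]]'
python3 - <<'E'
from h import *
plan(503,241.8,245,79.7,n=1)
E
```

```text
clock: 32.58
tool_pos: [506.2, 240.0, 290.3]
tcp_rot: [[0.183, 0.983, 0.003], [0.983, -0.183, -0.001], [0.0, 0.003, -1.0]]
contact_force: [-1.2, 0.5, -1.3]
opening: 0.434
t 32.575 tcp [506.2 240.  290.3] yaw 79.4 tilt [ 0.17 -0.03] open 0.434 F [-1.2  0.5 -1.3] delta [ -3.2   1.8 -45.3] rv [ 0.2 -0.  -0.3] j7 -51.9
[[1.2, -3.6, 45.2, 0.2, -0.0, -0.3]]
```

```bash
python3 -m pendant '[[1,-3.5,43,0.2,0,-0.3,-1],[0,0,0,0,0,0,-1]]'
python3 - <<'E'
from h import *
plan(503,241.8,223,79.7,n=1)
im,K,W=cam("wrist");im,K,W=cam("wrist"); save(im,"w15.png",1.4,0.6)
plan(503,241.8,223,79.7,n=1)
E
```

```text
clock: 32.83
tool_pos: [503.3, 240.0, 246.2]
tcp_rot: [[0.179, 0.984, -0.001], [0.984, -0.179, -0.002], [-0.002, -0.001, -1.0]]
contact_force: [-0.7, 0.6, -1.1]
opening: 0.435
t 32.825 tcp [503.3 240.  246.2] yaw 79.7 tilt [-0.05 -0.1 ] open 0.435 F [-0.7  0.6 -1.1] delta [ -0.3   1.8 -23.2] rv [-0.   0.1 -0. ] j7 -53.8
[[1.8, -0.6, 23.2, -0.0, 0.1, -0.0]]
t 32.925 tcp [505.4 241.1 250. ] yaw 79.6 tilt [0.38 0.07] open 0.435 F [ 0.2 -0.2 -1.3] delta [ -2.4   0.7 -27. ] rv [ 0.4 -0.1 -0.1] j7 -53.8
[[0.2, -2.7, 27.0, 0.4, -0.1, -0.1]]
```

View pics/w15.png

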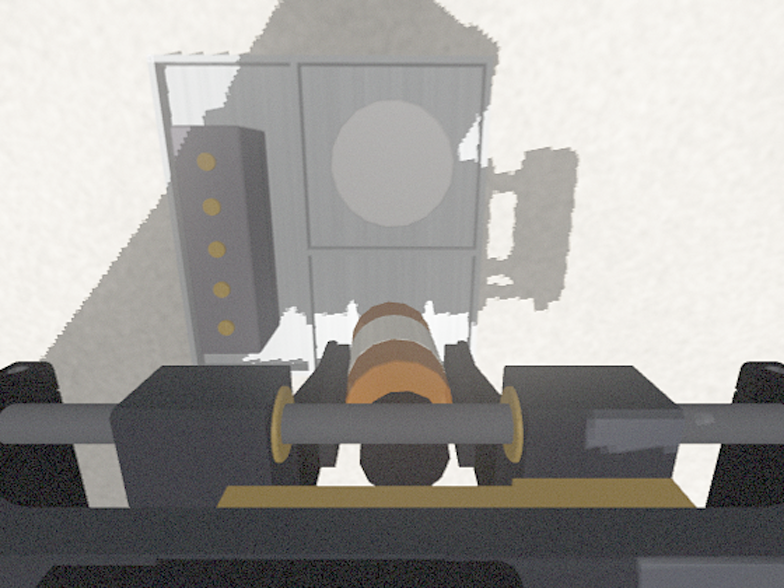

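The bottle (bottom at 393,305) hangs over the narrow bay, and the jar and bar sit in theirs. Lower it.

```bash
python3 -m pendant '[[0.2,-2.5,18,0.4,0,0,-1],[0,0,0,0,0,0,-1]]'
python3 - <<'E'
from h import *
plan(503,241.8,223,79.7,n=1)
E
```

```text
clock: 33.17
tool_pos: [504.2, 241.1, 233.2]
tcp_rot: [[0.182, 0.983, 0.003], [0.983, -0.182, 0.003], [0.003, 0.003, -1.0]]
contact_force: [-0.3, -0.0, -2.3]
opening: 0.436
t 33.175 tcp [504.2 241.1 233.2] yaw 79.5 tilt [0.18 0.16] open 0.436 F [-0.3 -0.  -2.3] delta [ -1.2   0.7 -10.2] rv [ 0.1 -0.2 -0.2] j7 -54.7
[[0.4, -1.3, 10.2, 0.1, -0.2, -0.2]]
```

```bash
python3 -m pendant '[[0.4,-1.3,7,0.1,-0.2,0,-1],[0,0,2,0,0,0,-1],[0,0,1,0,0,0,-1],[0,0,0,0,0,0,-1]]'
python3 - <<'E'
from h import *
plan(503,241.8,222,79.7,n=1)
E
```

```text
clock: 33.67
tool_pos: [503.5, 242.0, 223.6]
tcp_rot: [[0.182, 0.983, 0.002], [0.983, -0.182, -0.0], [0.0, 0.002, -1.0]]
contact_force: [-0.3, 0.1, -0.5]
opening: 0.434
t 33.675 tcp [503.5 242.  223.6] yaw 79.5 tilt [ 0.14 -0.  ] open 0.434 F [-0.3  0.1 -0.5] delta [-0.5 -0.2 -1.6] rv [ 0.1 -0.  -0.2] j7 -55.4
[[-0.3, -0.4, 1.6, 0.1, -0.0, -0.2]]
```

```bash
python3 -m pendant '[[0,0,2,0,0,0,-1],[0,0,1,0,0,0,-1],[0,0,0,0,0,0,-1]]'
python3 - <<'E'
from h import *
plan(503,241.8,222,79.7,n=1)
E
```

```text
clock: 34.05
tool_pos: [503.6, 242.6, 221.7]
tcp_rot: [[0.182, 0.983, 0.003], [0.983, -0.182, 0.0], [0.001, 0.003, -1.0]]
contact_force: [-1.0, -0.1, -0.8]
opening: 0.43
t 34.05 tcp [503.6 242.6 221.7] yaw 79.5 tilt [0.2  0.01] open 0.43 F [-1.  -0.1 -0.8] delta [-0.6 -0.8  0.3] rv [ 0.2 -0.  -0.2] j7 -55.6
[[-0.9, -0.5, -0.3, 0.2, -0.0, -0.2]]
```

```bash
python3 -m pendant '[[0,0,1.5,0,0,0,-1],[0,0,0.5,0,0,0,-1]]'; python3 -m pendant '[[0,0,0,0,0,0,0.5],[0,0,0,0,0,0,0.5],[0,0,0,0,0,0,0.6],[0,0,-20,0,0,0,0.6],[0,0,-50,0,0,0,0.6]]'; python3 -m pendant '[[0,0,-50,0,0,0,1],[-50,0,-20,0,0,0,1],[-50,0,0,0,0,0,1],[-40,0,0,0,0,0,1],[0,0,0,0,0,0,1]]';python3 - <<'E'
from h import *
im,K,W=cam("wrist");im,K,W=cam("wrist"); save(im,"w16.png",1.4,0.6)
im,K,W=cam("side"); save(im,"s5.png",1.4,0.6); save(im,"s5t.png",6,0.5,(110,200,240,300))
im,K,W=cam("top"); save(im,"t5.png",1.4,0.6)
plan(480,-200,345,79.7)
E
```

```text
clock: 34.3
tool_pos: [503.6, 243.3, 221.6]
tcp_rot: [[0.182, 0.983, 0.004], [0.983, -0.182, -0.0], [0.0, 0.004, -1.0]]
contact_force: [-3.4, -0.8, 4.1]
opening: 0.432
clock: 34.92
tool_pos: [502.5, 242.2, 290.5]
tcp_rot: [[0.182, 0.983, -0.002], [0.983, -0.182, -0.001], [-0.002, -0.002, -1.0]]
contact_force: [0.8, 0.4, 0.9]
opening: 0.79
clock: 35.55
tool_pos: [477.6, 104.9, 373.3]
tcp_rot: [[0.176, 0.984, 0.013], [0.984, -0.176, 0.001], [0.003, 0.013, -1.0]]
contact_force: [-0.4, -0.0, -0.3]
opening: 0.995
t 35.75 tcp [477.6 109.4 372.7] yaw 80.3 tilt [0.7  0.25] open 1.0 F [-0.3  0.1 -0.2] delta [   2.4 -309.4  -27.7] rv [ 0.7 -0.4  0.6] j7 -26.6
[[-50.8, 9.0, 4.4, 0.1, -0.1, 0.1], [-50.8, 9.1, 4.4, 0.1, -0.1, 0.1], [-50.7, 9.2, 4.5, 0.1, -0.1, 0.1], [-50.7, 9.3, 4.5, 0.1, -0.1, 0.1], [-50.7, 9.4, 4.5, 0.1, -0.1, 0.1]]
[[-50.7, 9.5, 4.6, 0.1, -0.1, 0.1]]
```

View pics/w16.png

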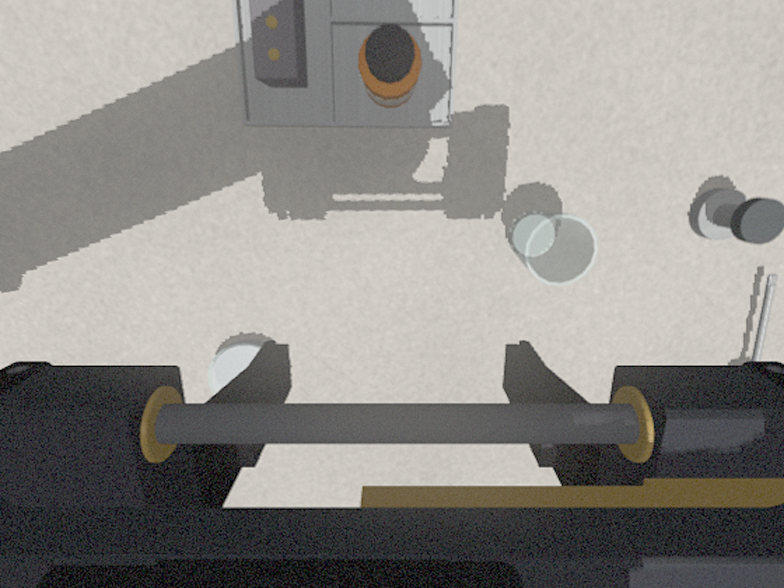

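View pics/s5.png

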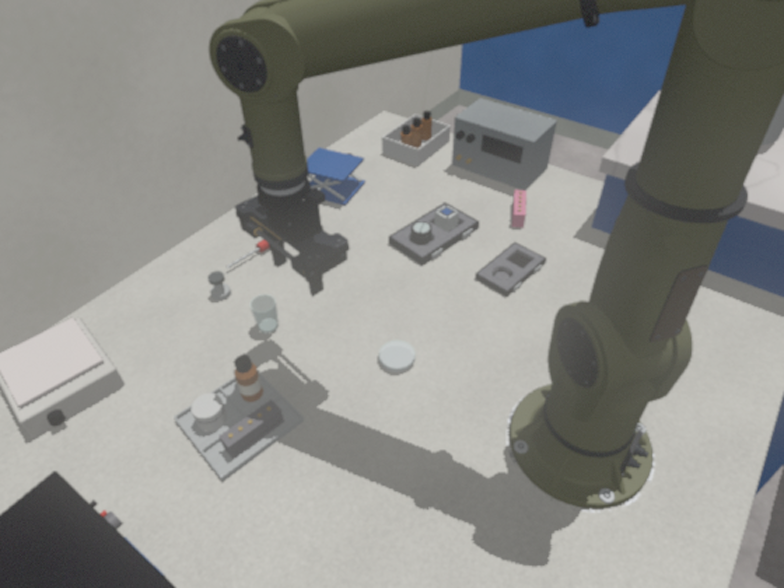

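View pics/s5t.png

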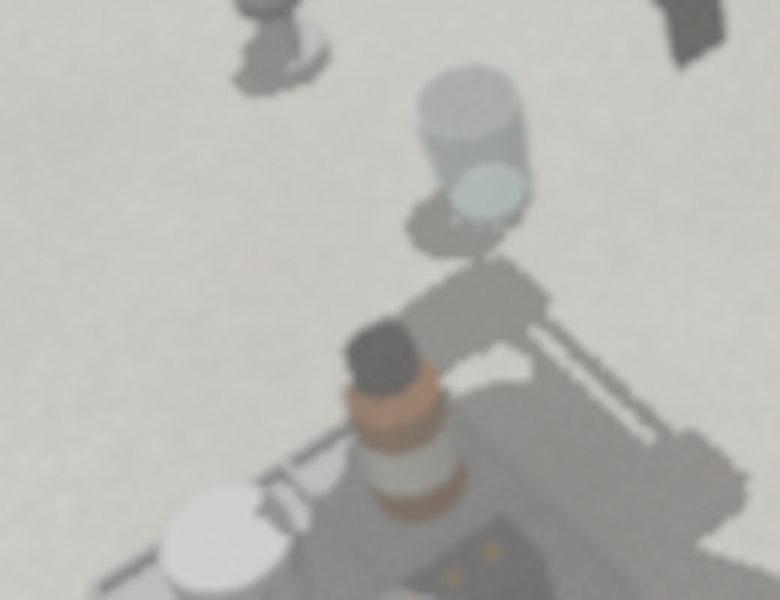

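View pics/t5.png

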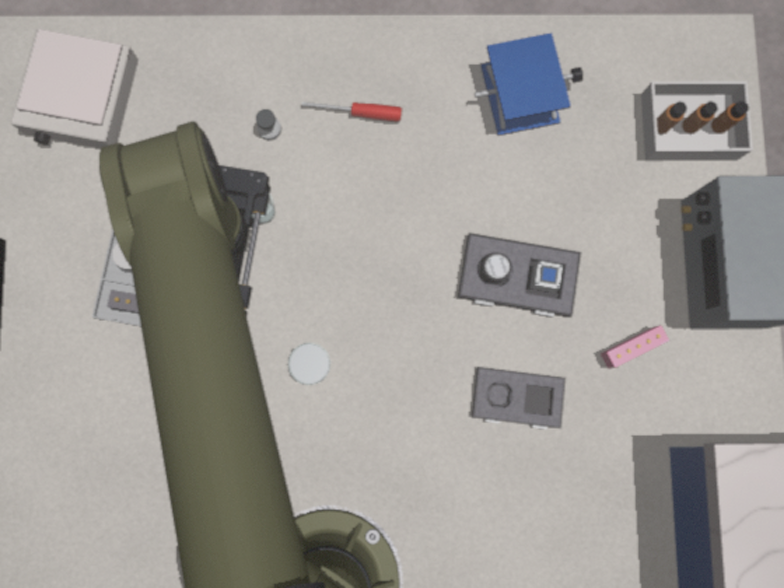

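Run:
```python
from h import *
im,K,W=cam("wrist"); f=lambda pts:np.array(pts)/1.4-0.2
b=ray(f([(389,53)]),K,W,93)[0,:2]
def loc(p,c,y):
    a=np.radians(y);R=np.array([[np.cos(a),-np.sin(a)],[np.sin(a),np.cos(a)]]);return (R.T@(np.array(p)-c)).round(1)
print("bottle in tray",loc(b,(480,290),-10.3))
im,K,W=cam("top")
hsv=cv2.cvtColor(im,cv2.COLOR_BGR2HSV)
P=ray(f([(496,267),(549,275)]),K,W,46)[:,:2]; print("lens,cell in case",[loc(p,(481.8,-315.3),-10.55) for p in P])
print("beaker before 593.3,107; last wrist 593.6,109.8")
o=env.get_obs();print(o["clock"],o["contact_force"])
env.close_job()
```

```text
bottle in tray [ 27.4 -43.2]
lens,cell in case [array([-1.5, 43.6]), array([  0.4, -42.2])]
beaker before 593.3,107; last wrist 593.6,109.8
35.85 [-0.74280072  0.66906326 -0.71486964]
the job is handed in; nothing more can be done
```

Both kits are made up and the job is handed in, at about 36 s of the 102 s allowed. No verdict was reported.

**Light-check kit (case)**
- **Lens mount:** it is in the round pocket. A last push with closed fingers at 20–28 N found its top at about 46.5 mm, where fully home is 46 mm. The top camera puts it at (-1.5, 43.6) mm in the case frame.
- **Cell:** it stands in the square cutout at about (0.4, -42.2) mm. Its height was not measured; the tool depth at release matched the cutout floor to within about 1 mm.

**Chemicals kit (tray)**

| Item | Bay | Measured position in tray frame, mm |
|---|---|---|
| Jar | wide | (31, 33) |
| Bottle | narrow | (27, -43) |
| Bar | long | (-44, -3) |

All three stand upright in the last pictures. They were released within about 1 mm of the expected floor height and not measured again afterwards. Only the bottle gave a clear contact force on landing.

**Beaker and arm:** the beaker stands where it was, with readings within about 3 mm of the start position. The arm was clear of everything at hand-in, with residual force under 1 N on each axis.

**Disagreements:**
- The top and wrist cameras placed the tray and case centres 1–4 mm apart, and the wrist camera read the tray 2–4% small. I aimed between the two.
- One wrist view of the held lens mount read it about 10–20% too small. I relied on the side view and the push test instead.

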